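# Hang the straight gauge in the slant-front gauge case

### The job

Slide the clear shutter of the slant-front gauge case fully open, take the straight-sided gauge out of the slotted stand and hang it by its eye on the hook inside the case, without gauge or gripper knocking the case's wooden frame or metal runners; then slide the shutter fully shut again. Leave the waisted gauge, the pencil and the clip tuner where they are.

Things in the scene. Friction and masses are not known exactly. Their poses are not given: they have to be found in the camera images.
- case_frame: Fixed plywood case, y -103 to +273 mm, 190 deep, 90 high in front, 235 behind. Origin on the bench at its front edge, mid-opening; x into the case (away from the robot), y left, z up. Its face slopes up and away at 40 deg to the horizontal, outward normal (-0.643, 0, 0.766). Opening in the face: 160 mm wide (y -80 to 80), 166 long up the slope. Inside: floor z 10, back x 180, sides y -91 and 96.
- sill (a point): Middle of the front (lower) edge of the opening, on the outer plane of the slanting face, at x 20, z 94 mm of the case; axes as the case's. The face board is 8 mm thick. Two aluminium runners stand 7 mm proud of the face, one just below this edge and one 6 to 12 mm above the lip, along the whole width.
- lip (a point): Middle of the back (upper) edge of the opening, on the outer plane of the face, at x 147, z 200.5 mm of the case. The hung gauge's grip point lies 24 mm under the plane of the face, 12 mm in front of the lip, so an upright gripper does not fit: come in tilted about 40 degrees, fingers pointing into the case and down, square to the face.
- hook_seat (a point): Point on the centre line of the hook where the gauge's eye should hang; axes as the case's (x into the case, z up). Fixed steel hook in the case at y = 0: a level rod 6 mm thick from the back wall (45 mm behind this point) to 17 mm in front of it (towards the robot), then turned up.
- hook_tip (a point): Centre of the round upturned tip of the hook, 25 mm in front of and 9 mm above hook_seat; tip radius 3 mm, so the tip's highest and foremost points lie 3 mm farther.
- shutter (a joint): Slide of the clear acrylic shutter (172 mm wide, aluminium strips on its two ends) along the case's +y: 0 shut, 0.165 m fully open, over the closed half of the case. Friction 1.5 N with some damping; stays where it is left.
- knob (a point): Point on the axis of the shutter's black knob, an upright post 16 mm thick standing out square from the slanting face to 41 mm above it; this point lies 30 mm above the face. Moves with the shutter (axes as the case's).
- stand: Fixed dark wooden block 56 x 190 x 44 mm with two slots along its y, 10 x 46 mm wide, 30 mm deep, centred at its y = +55 and -55 mm. Origin centre of underside, z up.
- straight_gauge: Loose aluminium gauge, flat plate 8 mm thick (its x) and 138 mm tall, 0.1 kg, standing in either slot of the stand with some play. Straight-sided blade 44 mm wide, z 0 to 60; square eye plate 40 mm wide, z 58 to 98; grip tab 22 mm wide (its y), z 96 to 138. Origin centre of the lower edge, z up towards the tab. It hangs upright by itself.
- straight_gauge_eye (a point): Centre of the gauge's round eye, 26 mm diameter, axis along the gauge's x, 78 mm above its lower edge. Hung, this lies 10 mm below the hook's centre line.
- straight_gauge_grip (a point): Point in the grip tab, 122 mm above the lower edge and 16 mm below its upper end.
- waisted_gauge: Loose aluminium gauge with the same tab and eye, but a blade that narrows to 14 mm above its 44 x 30 mm foot; stands in the other slot. Bystander.
- pencil: Flat red pencil, 162 mm, on the front of the bench. Bystander.
- tuner: Small dark clip tuner, 46 mm, on the front of the bench. Bystander.
Mind the look-alikes: they are no part of the job. Leave any green or red look-alike of the straight_gauge alone.

How it is judged (in metres and radians):
On the way, in this order (a step that is already met when the one before it is completed fails the run):
1. the shutter is open (at least 150 mm) (value of joint shutter above 0.15 m), for 0.2 s.
2. the straight gauge hangs on the hook, let go, with the shutter still open (value of joint shutter above 0.14 m and z of straight_gauge_eye in the frame of hook_seat between -0.014 and -0.005 m and y of straight_gauge_eye in the frame of hook_seat between -0.01 and 0.01 m and x of straight_gauge_eye in the frame of hook_seat between -0.018 and 0.038 m and angle between straight_gauge's own z axis and vertical below 0.2 rad and contact force between straight_gauge and the fingers below 0.05 N), for 0.3 s.
At the end, for the whole second after the job is handed in: The straight gauge hangs by its eye on the hook: eye centre 5 to 14 mm below the hook's centre line and within 10 mm of it sideways, between 18 mm in front of and 38 mm behind hook_seat, upright within 0.2 rad, still and let go; the shutter is shut to within 8 mm (z of straight_gauge_eye in the frame of hook_seat between -0.014 and -0.005 m and y of straight_gauge_eye in the frame of hook_seat between -0.01 and 0.01 m and x of straight_gauge_eye in the frame of hook_seat between -0.018 and 0.038 m and angle between straight_gauge's own z axis and vertical below 0.2 rad and contact force between straight_gauge and the fingers below 0.05 N and linear speed of straight_gauge below 0.03 m/s and value of joint shutter below 0.008 m); the robot touches nothing.
It fails at once if gripper, arm or straight gauge presses on the case's frame or runners with more than 3 N (contact force between any of the fingers, the arm, straight_gauge and case_frame above 3 N).
It fails at once if the waisted gauge is moved by more than 20 mm (distance of waisted_gauge from where it was at the start of the episode above 0.02 m).
It fails at once if the pencil is moved by more than 20 mm (distance of pencil from where it was at the start of the episode above 0.02 m).
It fails at once if the clip tuner is moved by more than 20 mm (distance of tuner from where it was at the start of the episode above 0.02 m).
It also fails if it takes over 70 s, if anything falls off the work surface, if the arm or the gripper's body presses on something with over 40 N, if the wrist force passes 120 N, or if a joint passes its speed limit or range.

### The arm

A 6-joint arm with a two-finger parallel gripper is mounted at the origin on a cart in front of the work surface, level with it; the furniture and walls round the work are solid. World frame = base frame: x ahead of the robot, y to its left, z up, the work surface at z = 0. Lengths are in m, angles in degrees, forces in N, time in s.
With the tool pointing down it reaches from about 0.35 to 0.875 m from the base axis. Payload 4.2 kg.
Tool frame: the origin (TCP) lies at the centre of the arm's flange, where the gripper is bolted on; the fingertips stand 182 mm ahead of it and the grasp point (between the pads) lies 164 mm ahead of it (r.nose_length is the distance from the TCP to the fingertips, in m); z points along the fingers, y is the line along which they close (so a half turn about z gives the same grasp; the last joint's range is limited). The gripper opens to 87 mm and grips with 3 to 60 N. Pads are 19 mm wide; open, the fingers measure 117 mm over their backs; the gripper's body (75 mm by 190 mm) begins 51 mm behind the grasp point.
Start: joints at [-54.225, 22.042, 0.453, 0, -68.411, -14.817], TCP at [0.224, -0.584, 0.405] pointing down, gripper open.
Joint ranges: [-179.83, 179.83], [-69.29, 118.12], [-61.27, 80.66], [-181.25, 117.63], [-171.15, -9.14], [-177.46, 177.46]. Speed limits (degrees/s): [159.86, 159.86, 180, 180, 180, 180].

### API

Orientations are given as a 3x3 rotation matrix whose columns are the frame's x, y, z axes.
In Python, from station import r, vision gives the robot as it stands. The module is installed in compiled form; this text tells all that it offers.
- The arm moves only by the shell command python3 -m creep 'ROWS'. ROWS is JSON, a list of rows, each a list of 7 numbers: the opening, from -1 (shut) to 1 (fully open), then the shift along the tool's x, y, z in mm, then the turn, a rotation vector about the tool's x, y, z in degrees. A call has 1 to 8 rows; each row is the pose to reach, as a shift and turn from the pose commanded when the call began, along the tool's axes at that moment; what a row does not reach only later rows make up. A row lasts 1/12 s, in which the tool goes at most 41.7 mm and 7.16 degrees, less where a joint would pass 70% of its speed; a pose out of reach is approached as far as the arm can. A call with a gripper value outside its range is refused whole. The fingers move at their own pace and stop on an object; the grip force is fixed at half the most. Time passes only in rows, so rows that repeat a pose let the fingers close. It gives the time, the measured TCP pose, the force, the opening and the grip force at its end, in the units of the state.
- r.sense(): the state, without advancing time (a new reading comes with each control period).
- vision.capture(name): name is "side" or "top"; returns (picture, depth): 420x560x3 uint8, red, green, blue; 420x560 float32, m along the optical axis (not along the pixel's ray), 0 where there is no reading.
- vision.camera_model(name): a dict with "vertical_fov" (degrees; the focal length in pixels is half the picture's height over the tangent of half this angle, whatever the lens; pixels are square), "cx", "cy" (the principal point, pixels), "distortion" ([k1, k2, p1, p2, k3] as OpenCV has them; the pictures are not rectified), "extrinsics" (4x4, takes a point from camera to world coordinates). Camera axes: x right, y down, z forward; pixel columns grow to the right and rows downward; lengths in m; the calibration is good to about 2 mm. A picture is of the moment at which its call begins. camera_model takes no time and is no camera call.
- r.finish_job(): hands the job in; it is judged then, once.
Trained networks look in the newest picture that a camera, given by its name, has taken for a name from the list of things; names that differ only in an ending like _2 or _b are one class to them, and where a whole thing is asked for, a point or a joint stands for the part that bears it (a point fixed in the world has none). Each returns a list of dicts, best first, with "conf" (0 to 1); they miss things now and then, are a little off and sometimes report something else, mostly with a low value. They report only what shows in the picture. A call takes as long as a camera call. They do not tell look-alikes from the thing itself.
- vision.find_in(camera, thing): "uv" ([column, row] in pixels, amid what is visible of it).
- vision.cut_out(camera, thing): "region" (420x560 bool, what is visible of it) and "uv" ([column, row] in pixels, amid what is visible of it).
The state is a dict: "time_s": time; "joints": joint angles; "joint_velocities": joint speeds; "effort": joint torques, N m; "tcp_pos": TCP position; "ee_rot": TCP orientation; "wrist_force": force on the tool from outside, world axes, zero at the start; "moment": the same for the moment, N m; "gripper_width": opening from 0.0 (shut) to 1.0 (fully open); "gripper_force": force on a finger pad.
Only numpy, scipy, OpenCV 4.12 (cv2) and the standard library are available. Lean on these libraries where they do the work, as an engineer would, in place of code of your own. Each camera call takes 0.05 s, during which the arm holds its last target. There are 200 camera calls.

## Working session

There is one attempt and no reset: what is moved stays moved. The work goes in short steps, Python scripts to look and compute and a shell command to move; the robot and the scene stay as the last step left them, time stands still between calls to the robot, and variables do not carry over. Pictures are saved under pics/ and viewed, at most 10 in all, crops included, and the job is handed in when it is done.

```bash
mkdir -p pics; cat > h.py <<'E'
import numpy as np, cv2
from station import r, vision
def K(n):
    m=vision.camera_model(n); f=210/np.tan(np.radians(m["vertical_fov"]/2))
    return np.array([[f,0,m["cx"]],[0,f,m["cy"]],[0,0,1]]),np.array(m["distortion"],float),np.array(m["extrinsics"])
def cloud(n,d):
    k,D,T=K(n); v,u=np.mgrid[0:420,0:560]
    p=cv2.undistortPoints(np.stack([u,v],-1).reshape(-1,1,2).astype(float),k,D).reshape(420,560,2)
    c=np.concatenate([p*d[...,None],d[...,None]],-1)
    return c@T[:3,:3].T+T[:3,3]
def proj(n,P):
    k,D,T=K(n); R=T[:3,:3].T
    return cv2.projectPoints(np.array(P,float).reshape(-1,1,3),cv2.Rodrigues(R)[0],-R@T[:3,3],k,D)[0].reshape(-1,2)
def snap(n,f):
    a,d=vision.capture(n); cv2.imwrite(f"pics/{f}.png",a[...,::-1]); np.save(f"pics/{f}.npy",d); return a,d,cloud(n,d)
E
python3 - <<'E'
from h import *
np.set_printoptions(precision=3,suppress=True)
for n in("side","top"):
    a,d,c=snap(n,n+"0"); print(n,K(n)[2])
    for t in("case_frame","knob","hook_tip","stand","straight_gauge","waisted_gauge","pencil","tuner","straight_gauge_eye","straight_gauge_grip","hook_seat"):
        try:
            for q in vision.find_in(n,t)[:3]:
                u,v=np.round(q["uv"]).astype(int); print(t,round(q["conf"],2),u,v,c[v,u])
        except Exception as e: print(t,e)
a=[cv2.imread(f"pics/{n}0.png") for n in("side","top")]
print(r.sense())
E
```

```text
side [[-0.875 -0.263  0.407  0.001]
 [-0.485  0.471 -0.737  0.851]
 [ 0.001 -0.842 -0.54   0.838]
 [ 0.     0.     0.     1.   ]]
case_frame 0.96 158 300 [0.568 0.284 0.147]
knob 0.69 212 253 [0.559 0.111 0.151]
stand 0.69 294 212 [ 0.558 -0.278  0.041]
straight_gauge 0.8 284 195 [ 0.66  -0.414 -0.004]
straight_gauge 0.66 265 230 [ 0.57  -0.137  0.06 ]
straight_gauge 0.55 312 234 [ 0.463 -0.197  0.047]
waisted_gauge 0.49 310 184 [ 0.617 -0.509  0.001]
waisted_gauge 0.49 213 253 [0.557 0.111 0.152]
pencil 0.6 281 344 [0.367 0.152 0.009]
tuner 0.67 321 279 [ 0.384 -0.086  0.008]
straight_gauge_eye 0.94 312 231 [ 0.465 -0.2    0.054]
straight_gauge_eye 0.85 284 200 [ 0.582 -0.263  0.081]
straight_gauge_eye 0.81 263 228 [ 0.579 -0.142  0.06 ]
straight_gauge_grip 0.72 314 228 [ 0.461 -0.202  0.063]
straight_gauge_grip 0.65 282 199 [ 0.653 -0.387 -0.002]
straight_gauge_grip 0.65 263 230 [ 0.577 -0.139  0.056]
top [[-0.009 -0.997  0.08   0.418]
 [-1.     0.009  0.006 -0.083]
 [-0.007 -0.08  -0.997  1.152]
 [ 0.     0.     0.     1.   ]]
case_frame 0.69 154 167 [0.613 0.233 0.186]
knob 0.78 
[... 514 characters left out ...]
_gauge_grip 0.67 306 188 [ 0.584 -0.139  0.008]
straight_gauge_grip 0.67 332 230 [ 0.463 -0.199  0.094]
straight_gauge_grip 0.45 350 182 [ 0.584 -0.246  0.109]
{'time_s': 1.2, 'joints': array([-54.225,  22.044,   0.451,  -0.002, -68.412, -14.815]), 'joint_velocities': array([-0.005,  0.046, -0.043, -0.106,  0.011, -0.002]), 'effort': array([  0.001, -39.048,  18.762,   4.224,   0.016,  -0.   ]), 'tcp_pos': array([ 0.224, -0.584,  0.405]), 'ee_rot': array([[-0.934, -0.358, -0.   ],
       [-0.358,  0.934,  0.   ],
       [-0.   ,  0.   , -1.   ]]), 'wrist_force': array([0.401, 0.259, 0.224]), 'moment': array([-0.009,  0.01 ,  0.003]), 'gripper_force': 0.0, 'gripper_width': 1.0018272215348534}
```

View pics/side0.png

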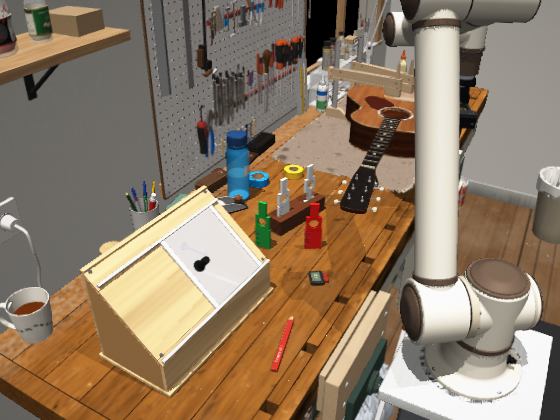

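View pics/top0.png

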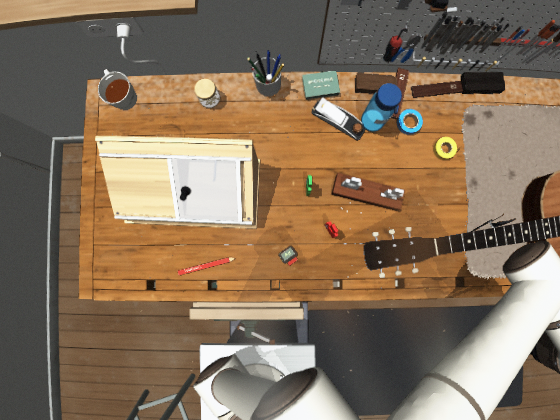

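```bash
python3 - <<'E'
from h import *
np.set_printoptions(precision=4,suppress=True)
a=cv2.imread("pics/side0.png")[150:260,240:345]; b=cv2.imread("pics/top0.png")[160:250,290:420]
A=cv2.resize(a,(573,600),interpolation=cv2.INTER_CUBIC)[:, :]; cv2.imwrite("pics/cropA.png",A)
for n in("side","top"):
    d=np.load(f"pics/{n}0.npy"); c=cloud(n,d); P=c[d>0]
    m=(P[:,0]>.4)&(P[:,0]<.75)&(P[:,1]>-.06)&(P[:,1]<.42)&(P[:,2]>.08)&(P[:,2]<.25)
    Q=P[m].astype(np.float32)
    rect=cv2.minAreaRect(Q[:,:2]); print(n,len(Q),rect[0],rect[1],rect[2]); print(cv2.boxPoints(rect))
    # face plane ransac
    rng=np.random.default_rng(0);best=None
    for _ in range(500):
        s=Q[rng.choice(len(Q),3,False)].astype(float);nn=np.cross(s[1]-s[0],s[2]-s[0])
        if np.linalg.norm(nn)<1e-5: continue
        nn/=np.linalg.norm(nn); nn*=np.sign(nn[2]); k=abs((Q-s[0])@nn)<.002
        if abs(nn[2]-.766)<.08 and (best is None or k.sum()>best.sum()): best=k
    F=Q[best].astype(float); ce=F.mean(0); nn=np.linalg.svd(F-ce,full_matrices=False)[2][2]; nn*=np.sign(nn[2])
    print("plane",best.sum(),nn,ce,"off",nn@ce, "yaw",np.degrees(np.arctan2(-nn[1],-nn[0])))
    # stand & gauges
    m=(P[:,0]>.48)&(P[:,0]<.66)&(P[:,1]>-.42)&(P[:,1]<-.19)
    S=P[m&(P[:,2]>.036)&(P[:,2]<.05)].astype(np.float32); print("stand",len(S),cv2.minAreaRect(S[:,:2]))
    for lo,hi in((.06,.1),(.11,.17)):
        G=P[m&(P[:,2]>lo)&(P[:,2]<hi)]
        for s in(G[G[:,1]>-.3],G[G[:,1]<-.3]):
            if len(s): print(lo,len(s),s.mean(0),s.min(0),s.max(0))
E
```

```text
Traceback (most recent call last):
cv2.error: OpenCV(4.12.0) /io/opencv/modules/imgproc/src/convhull.cpp:143: error: (-215:Assertion failed) total >= 0 && (depth == CV_32F || depth == CV_32S) in function 'convexHull'
```

View pics/cropA.png

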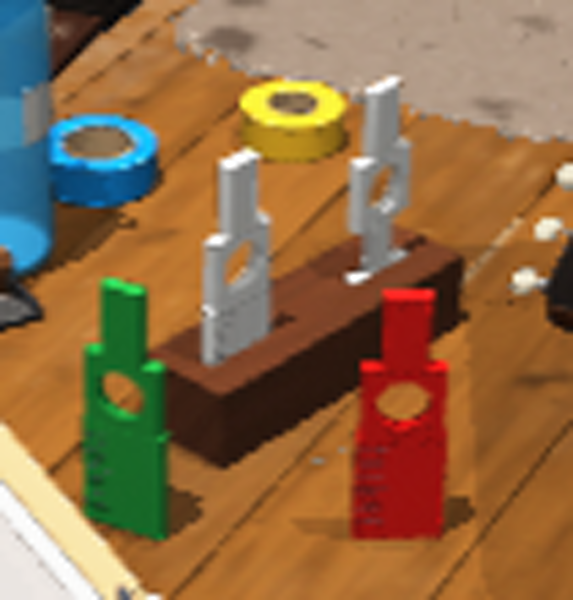

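Four gauge-shaped things show: green (side 263,228), red (313,230), aluminium straight-sided (284,200) and aluminium waisted (309,184). The one at (284,200), in the slot nearer the case, is the one meant: it is plain aluminium and its blade keeps full width. The crop confirms it.

```bash
cat > fit.py <<'E'
from h import *
np.set_printoptions(precision=4,suppress=True)
for n in("side","top"):
    d=np.load(f"pics/{n}0.npy"); c=cloud(n,d); P=c[d>0]
    m=(P[:,0]>.4)&(P[:,0]<.75)&(P[:,1]>-.06)&(P[:,1]<.42)&(P[:,2]>.08)&(P[:,2]<.25)
    Q=P[m].astype(np.float32)
    rect=cv2.minAreaRect(np.ascontiguousarray(Q[:,:2])); print(n,len(Q),rect); print(cv2.boxPoints(rect))
    rng=np.random.default_rng(0);best=None
    for _ in range(500):
        s=Q[rng.choice(len(Q),3,False)].astype(float);nn=np.cross(s[1]-s[0],s[2]-s[0])
        if np.linalg.norm(nn)<1e-5: continue
        nn/=np.linalg.norm(nn); nn*=np.sign(nn[2]); k=abs((Q-s[0])@nn)<.002
        if abs(nn[2]-.766)<.08 and (best is None or k.sum()>best.sum()): best=k
    F=Q[best].astype(float); ce=F.mean(0); nn=np.linalg.svd(F-ce,full_matrices=False)[2][2]; nn*=np.sign(nn[2])
    print("plane",best.sum(),nn,ce,"off",nn@ce, "yaw",np.degrees(np.arctan2(-nn[1],-nn[0])))
    m=(P[:,0]>.48)&(P[:,0]<.66)&(P[:,1]>-.42)&(P[:,1]<-.19)
    S=P[m&(P[:,2]>.036)&(P[:,2]<.05)].astype(np.float32); print("stand",len(S),cv2.minAreaRect(np.ascontiguousarray(S[:,:2])))
    for lo,hi in((.06,.11),(.115,.17)):
        G=P[m&(P[:,2]>lo)&(P[:,2]<hi)]
        for s in(G[G[:,1]>-.3],G[G[:,1]<-.3]):
            if len(s): print(lo,len(s),s.mean(0),s.min(0),s.max(0))
E
python3 fit.py
```

```text
side 18968 ((0.5774873495101929, 0.18090295791625977), (0.3754768371582031, 0.1866980493068695), 87.18354797363281)
[[ 0.475  -0.002 ]
 [ 0.6615 -0.0112]
 [ 0.6799  0.3638]
 [ 0.4935  0.373 ]]
plane 9362 [-0.6364  0.0508  0.7697] [0.5767 0.221  0.1593] off -0.23316160002353772 yaw -4.562611100124478
stand 676 ((0.5294381976127625, -0.3004215657711029), (0.19907571375370026, 0.14282628893852234), 77.85015106201172)
0.06 174 [ 0.5786 -0.2503  0.0838] [ 0.4803 -0.2798  0.0602] [ 0.5918 -0.1951  0.11  ]
0.06 129 [ 0.5522 -0.3592  0.0862] [ 0.5437 -0.3841  0.06  ] [ 0.5642 -0.338   0.1099]
0.115 90 [ 0.5797 -0.2521  0.1355] [ 0.5741 -0.2663  0.1154] [ 0.5858 -0.2413  0.1532]
0.115 84 [ 0.5525 -0.3576  0.135 ] [ 0.5458 -0.3733  0.1155] [ 0.5609 -0.3442  0.153 ]
top 12314 ((0.5826292037963867, 0.1832796335220337), (0.3713643550872803, 0.18508951365947723), 87.1328125)
[[ 0.4809  0.0025]
 [ 0.6658 -0.0068]
 [ 0.6843  0.3641]
 [ 0.4995  0.3734]]
plane 6409 [-0.6307  0.0441  0.7748] [0.5871 0.1937 0.1661] off -0.2330238940213664 yaw -3.9969786216610528
stand 1138 ((0.5708014965057373, -0.3080882728099823), (0.19136762619018555, 0.05681510269641876), 75.3299331665039)
0.06 78 [ 0.5752 -0.2474  0.085 ] [ 0.4804 -0.2744  0.0603] [ 0.5933 -0.1916  0.1098]
0.06 48 [ 0.554  -0.3571  0.0894] [ 0.5464 -0.3794  0.0641] [ 0.5637 -0.3388  0.1091]
0.115 49 [ 0.5831 -0.2534  0.1393] [ 0.5788 -0.2727  0.1153] [ 0.5902 -0.2433  0.1525]
0.115 61 [ 0.5542 -0.3584  0.1407] [ 0.5492 -0.371   0.115 ] [ 0.5612 -0.3463  0.1574]
```

```bash
cat > fit2.py <<'E'
from h import *
from scipy.optimize import least_squares
np.set_printoptions(precision=4,suppress=True)
def topo(P,p):
    c,s=np.cos(p[2]),np.sin(p[2]); d=P-[p[0],p[1],0]
    return np.stack([d[:,0]*c+d[:,1]*s,-d[:,0]*s+d[:,1]*c,d[:,2]],1)
n3=np.array([-.6428,0,.766])
for n in("side","top"):
    d=np.load(f"pics/{n}0.npy"); P=cloud(n,d)[d>0]; p=np.array([.483,.103,np.radians(-2.82)])
    L=topo(P,p)
    f=(L[:,1]>110)
    face=P[(L[:,1]>.105)&(L[:,1]<.265)&(L[:,0]>.04)&(L[:,0]<.13)&(abs((L-[.02,0,.094])@n3)<.015)]
    front=P[(abs(L[:,0])<.012)&(L[:,1]>-.09)&(L[:,1]<.26)&(L[:,2]>.02)&(L[:,2]<.08)]
    left=P[(abs(L[:,1]-.273)<.012)&(L[:,0]>.02)&(L[:,0]<.17)&(L[:,2]>.02)&(L[:,2]<.08)]
    def res(q):
        return np.r_[(topo(face,q[:3])-[.02,0,.094])@n3-q[3]*0, topo(front,q[:3])[:,0], topo(left,q[:3])[:,1]-.273]
    s=least_squares(res,np.r_[p,0],loss="soft_l1",f_scale=.002); q=s.x
    print(n,len(face),len(front),len(left),q[:2],np.degrees(q[2]))
    for nm,v in(("face",(topo(face,q)-[.02,0,.094])@n3 if len(face) else []),("front",topo(front,q)[:,0]),("left",topo(left,q)[:,1]-.273)):
        if len(v): print(nm,np.median(v),np.std(v))
    L=topo(P,q); u=np.array([.766,0,.6428])
    m=(abs((L-[.02,0,.094])@n3-.036)<.012)&(abs(L[:,1])<.05); 
    print("knob",m.sum(),np.median(L[m],0),np.median((L[m]-[.02,0,.094])@u))
    # right side extent
    for z in (.1,.15,.2): 
        k=(abs(L[:,2]-z)<.006)&(L[:,0]>0)&(L[:,0]<.2)&(L[:,1]<.3)&(L[:,1]>-.15); print(z,np.percentile(L[k,1],[.5,2,98,99.5]))
    k=(L[:,2]>.225)&(L[:,2]<.245)&(L[:,0]>.1)&(L[:,0]<.22)&(abs(L[:,1]-.08)<.18); print("top",k.sum(),L[k].min(0),L[k].max(0))
    img=cv2.imread(f"pics/{n}0.png"); c_,s_=np.cos(q[2]),np.sin(q[2])
    def W(l): l=np.array(l,float)/1000; return np.stack([q[0]+c_*l[:,0]-s_*l[:,1],q[1]+s_*l[:,0]+c_*l[:,1],l[:,2]],1)
    for poly in ([(20,-80,94),(147,-80,200.5),(147,80,200.5),(20,80,94)],[(0,-103,0),(0,273,0),(190,273,0),(190,273,235),(190,-103,235),(190,-103,0)]):
        cv2.polylines(img,[np.round(proj(n,W(poly))*8).astype(np.int32)],True,(255,0,255),1,cv2.LINE_AA,3)
    cr=img[180:400,60:300] if n=="side" else img[125:240,90:270]
    cv2.imwrite(f"pics/{n}_ov.png",cv2.resize(cr,(480,440) if n=="side" else (720,460),interpolation=cv2.INTER_CUBIC))
a=cv2.imread("pics/side_ov.png");b=cv2.resize(cv2.imread("pics/top_ov.png"),(320,204));b2=cv2.imread("pics/top_ov.png")
b=cv2.resize(b2,(500,320)); a=cv2.resize(a,(300,275))
E
python3 fit2.py
```

```text
side 4406 2240 995 [0.4832 0.0952] -1.459531735820935
face 0.0018288567264646552 0.0018653287754101648
front 0.0029334999931832388 0.002548316089102349
left -9.175135437577975e-06 0.00142261095214064
knob 1174 [-0.1659  0.003  -0.0115] -0.20711067207760656
0.1 [-0.0913 -0.0825  0.2749  0.2755]
0.15 [-0.0935 -0.0856  0.2726  0.2737]
0.2 [-0.0928 -0.0846  0.2717  0.2728]
top 1050 [ 0.1624 -0.0986  0.225 ] [0.1888 0.2599 0.2366]
top 2491 112 0 [0.4845 0.1629] -1.982235176473393
face 0.00020462501695098302 0.0016564587738663223
front 0.0061593432124716786 0.0015434015941717324
knob 576 [-0.1457  0.0022 -0.0015] -0.18825282485479394
0.1 [-0.1476 -0.1426  0.2004  0.2066]
0.15 [-0.1479 -0.1432  0.2009  0.2049]
0.2 [-0.1457 -0.1324  0.1964  0.2036]
top 883 [ 0.1677 -0.0999  0.225 ] [0.1907 0.2073 0.2372]
```

View pics/top_ov.png

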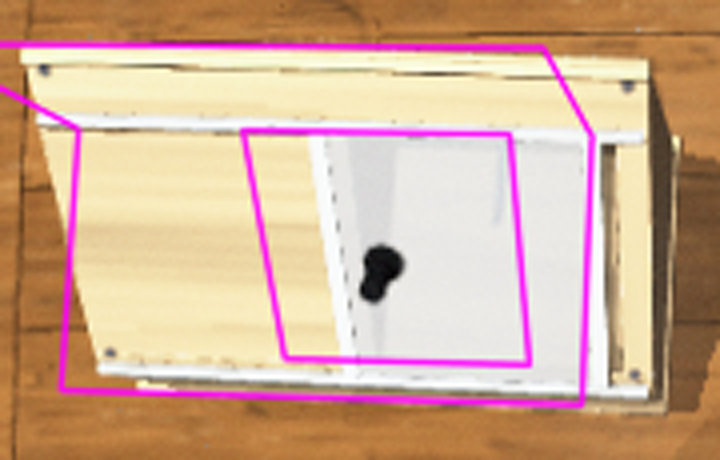

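The overlay shows the top-only fit has y wrong by about 60 mm, because no left wall is visible from above. The case's back edge runs from crop (22,50) to (648,62). I'll refit on picked corners from both views.

```bash
python3 - <<'E'
import cv2
a=cv2.imread("pics/side0.png")[180:395,75:280]
cv2.imwrite("pics/side_c.png",cv2.resize(a,None,fx=2.75,fy=2.75,interpolation=cv2.INTER_CUBIC))
E
```

```text
(no output)
```

View pics/side_c.png

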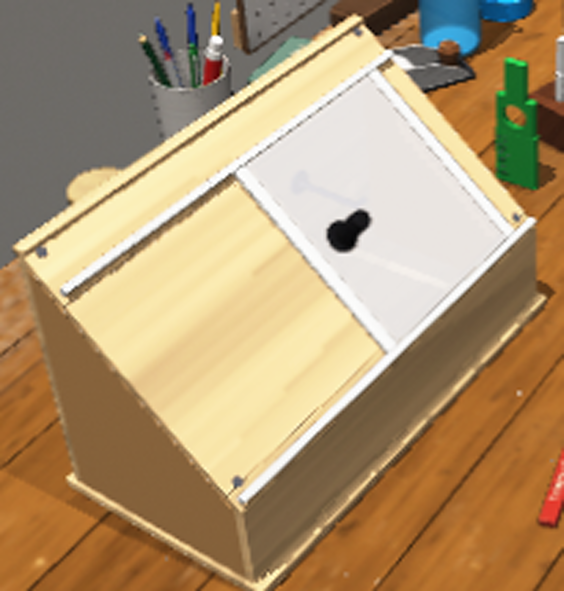

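```bash
cat > fit3.py <<'E'
from h import *
from scipy.optimize import least_squares
np.set_printoptions(precision=4,suppress=True)
M=np.array([(190,273,235),(190,-103,235),(149.4,273,211.7),(149.4,-103,211.7),(13.2,273,97.4),(13.2,-103,97.4)])/1000
side=np.array([(18,247),(360,16),(65,290),(392,55),(243,500),(533,223)])/2.75+[75,180]
top=np.array([(22,50),(648,62),(40,122),(643,138),(97,370),(648,392)])/4+[90,125]
def W(q,l):
    c,s=np.cos(q[2]),np.sin(q[2]); return np.stack([q[0]+c*l[:,0]-s*l[:,1],q[1]+s*l[:,0]+c*l[:,1],l[:,2]],1)
def res(q,cams=("side","top")):
    return np.concatenate([(proj(n,W(q,M))-{"side":side,"top":top}[n]).ravel() for n in cams])
for cams in(("side",),("top",),("side","top")):
    s=least_squares(res,[.483,.1,-.04],args=(cams,),loss="soft_l1"); print(cams,s.x[:2],np.degrees(s.x[2])); print(s.fun.reshape(-1,2) if 0 else res(s.x,cams).round(1).reshape(-1,12))
q=s.x
k=[]
for n,uv in(("top",(371,292)),("side",(343,236))):   # knob base/top guesses
    d=np.load(f"pics/{n}0.npy");P=cloud(n,d)[d>0]
    c,s_=np.cos(q[2]),np.sin(q[2]);D=P-[q[0],q[1],0];L=np.stack([D[:,0]*c+D[:,1]*s_,-D[:,0]*s_+D[:,1]*c,D[:,2]],1)
    h=(L-[.02,0,.094])@[-.6428,0,.766]; m=(h>.018)&(h<.05)&(abs(L[:,1]-.02)<.08)&(L[:,0]>.01)&(L[:,0]<.14)&(L[:,2]>.1)
    print(n,"knob",m.sum(),np.median(L[m],0),"h",np.percentile(h[m],[5,50,95]),"slope",np.median((L[m]-[.02,0,.094])@[.766,0,.6428]),"y",np.percentile(L[m,1],[2,98]))
    k=(abs(L[:,1]-.2)<.05)&(L[:,0]>.05)&(L[:,0]<.13)&(L[:,2]>.09); print("face h",np.median(h[k]))
E
python3 fit3.py
```

```text
('side',) [0.4703 0.0984] -2.2027876881695896
[[-0.7  0.7 -0.6 -2.1 -0.1  2.5  2.5 -2.9 -0.5  0.   1.8 -5.6]]
('top',) [0.4754 0.1019] -2.629328116501326
[[-2.2 -0.4  1.1 -0.  -3.9  0.8  2.4  0.8 -2.9 -0.6  2.4 -0.6]]
('side', 'top') [0.4739 0.0979] -2.2943360605934893
[[-1.9 -0.3 -1.6 -2.6 -1.4  1.6  1.4 -3.4 -2.  -1.   0.6 -6.1]
 [-1.1  0.8  2.5  0.3 -2.7  2.   3.8  1.1 -1.5  0.6  3.9 -0.3]]
top knob 51 [0.0673 0.0662 0.1761] h [0.0207 0.0336 0.0383] slope 0.090224712731306 y [0.0603 0.0742]
face h -0.0046134350960992465
side knob 77 [0.0629 0.071  0.1746] h [0.0206 0.0349 0.0416] slope 0.08354923133282945 y [0.0625 0.0758]
face h -0.0023166669846365158
```

```bash
cat > kn.py <<'E'
from h import *
np.set_printoptions(precision=4,suppress=True)
for n,b in(("top",(175,205,180,205)),("side",(185,220,245,280))):
    d=np.load(f"pics/{n}0.npy");P=cloud(n,d); g=cv2.imread(f"pics/{n}0.png").max(2)
    m=np.zeros_like(g,bool); m[b[2]:b[3],b[0]:b[1]]=True; m&=(g<60)&(d>0)
    v,u=np.nonzero(m); X=P[m]; o=np.argsort(X[:,2])
    print(n,m.sum(),u.min(),u.max(),v.min(),v.max()); print(X[o[::max(1,len(o)//8)]])
    hi=X[X[:,2]>np.percentile(X[:,2],60)]; print("hi",hi.mean(0))
E
python3 kn.py
```

```text
top 89 180 189 187 199
[[0.5544 0.1555 0.1474]
 [0.5634 0.171  0.1559]
 [0.5603 0.1531 0.158 ]
 [0.5676 0.1675 0.1605]
 [0.5543 0.1559 0.1668]
 [0.5413 0.1661 0.1743]
 [0.5507 0.1633 0.1761]
 [0.5478 0.16   0.1795]
 [0.5425 0.1683 0.1844]]
hi [0.5436 0.1625 0.1779]
side 127 194 208 257 270
[[0.5497 0.1657 0.1465]
 [0.5508 0.1669 0.1522]
 [0.5608 0.1702 0.1558]
 [0.5545 0.168  0.1594]
 [0.5566 0.1647 0.1616]
 [0.5463 0.1678 0.1675]
 [0.5363 0.1707 0.1733]
 [0.539  0.1627 0.1772]
 [0.5335 0.1633 0.1797]]
hi [0.5387 0.166  0.1755]
```

```bash
cat > go.py <<'E'
import sys; from h import *
from scipy.spatial.transform import Rotation as R
np.set_printoptions(precision=1,suppress=True)
def rot(yaw,tilt):
    y=np.radians(yaw);t=np.radians(tilt)
    Y=np.array([-np.sin(y),np.cos(y),0]);Z=np.array([np.sin(t)*np.cos(y),np.sin(t)*np.sin(y),-np.cos(t)])
    return np.stack([np.cross(Y,Z),Y,Z],1)
def steps(G,yaw,tilt,pos=None,rt=None):
    s=r.sense(); p=s["tcp_pos"] if pos is None else pos; A=s["ee_rot"] if rt is None else rt
    B=rot(yaw,tilt); t=np.array(G)-.164*B[:,2]
    print("target tcp",t.round(3),"shift",A.T@(t-p)*1000,"turn",np.degrees(R.from_matrix(A.T@B).as_rotvec()))
if __name__=="__main__":
    a=[float(x) for x in sys.argv[1:]]
    s=r.sense(); print("t",s["time_s"],"tcp",(s["tcp_pos"]*1000),"grasp",(s["tcp_pos"]+.164*s["ee_rot"][:,2])*1000,"F",s["wrist_force"],"w",s["gripper_width"]*87)
    for i in range(0,len(a),5): steps(np.array(a[i:i+3])/1000,a[i+3],a[i+4])
E
python3 go.py 430 -250 256 -10 0 494 168 233 -2.5 40 545 164 172 -2.5 40
```

```text
t 1.2 tcp [ 223.6 -583.6  404.7] grasp [ 223.6 -583.6  240.7] F [0.4 0.3 0.2] w 87.15896827353224
target tcp [ 0.4 -0.2  0.4] shift [-312.1  237.7  -15.3] turn [ 0. -0. 31.]
target tcp [0.4 0.2 0.4] shift [-424.7  647.1   46.1] turn [  8.2 -39.4  22.5]
target tcp [0.4 0.2 0.3] shift [-470.9  625.1  107.1] turn [  8.2 -39.4  22.5]
```

```bash
python3 -m creep '[[-0.2,-312,238,-15,0,0,20],[-0.2,-312,238,-15,0,0,20],[-0.2,-312,238,-15,0,0,20],[-0.2,-312,238,-15,0,0,20],[-0.2,-312,238,-15,0,0,20],[-0.2,-312,238,-15,0,0,20],[-0.2,-312,238,-15,0,0,20],[-0.2,-312,238,-15,0,0,20]]'; python3 go.py 480 164 249 -2.5 40
```

```text
time_s: 1.87
tcp_pos: [0.3967, -0.3024, 0.4178]
ee_rot: [[-1.0, -0.017, 0.001], [-0.017, 1.0, -0.0], [-0.001, -0.0, -1.0]]
wrist_force: [1.1, 0.5, -0.1]
gripper_width: 0.483
gripper_force: 0.0
t 1.8667 tcp [ 396.7 -302.4  417.8] grasp [ 396.9 -302.4  253.8] F [ 1.1  0.5 -0.1] w 42.00622541271124
target tcp [0.4 0.2 0.4] shift [ 14.2 471.3  43. ] turn [  1.2 -39.9   3.3]
```

```bash
python3 -m creep '[[-0.2,14,471,43,1.2,-39.9,3.3],[-0.2,14,471,43,1.2,-39.9,3.3],[-0.2,14,471,43,1.2,-39.9,3.3],[-0.2,14,471,43,1.2,-39.9,3.3],[-0.2,14,471,43,1.2,-39.9,3.3],[-0.2,14,471,43,1.2,-39.9,3.3],[-0.2,14,471,43,1.2,-39.9,3.3],[-0.2,14,471,43,1.2,-39.9,3.3]]'; python3 go.py 494 164 233 -2.5 40
```

```text
time_s: 2.53
tcp_pos: [0.3893, -0.0803, 0.4093]
ee_rot: [[-0.779, 0.053, 0.624], [0.033, 0.999, -0.043], [-0.626, -0.013, -0.78]]
wrist_force: [0.9, -3.2, 0.1]
gripper_width: 0.401
gripper_force: 0.0
t 2.5333 tcp [389.3 -80.3 409.3] grasp [491.7 -87.3 281.4] F [ 0.9 -3.2  0.1] w 34.84949432133587
target tcp [0.4 0.2 0.4] shift [ 40.5 249.1  28.5] turn [-0.9 -1.3  0.1]
```

```bash
python3 -m creep '[[-0.2,40,249,28,-0.9,-1.3,0],[-0.2,40,249,28,-0.9,-1.3,0],[-0.2,40,249,28,-0.9,-1.3,0],[-0.2,40,249,28,-0.9,-1.3,0],[-0.2,40,249,28,-0.9,-1.3,0],[-0.2,40,249,28,-0.9,-1.3,0],[-0.2,40,249,28,-0.9,-1.3,0],[-0.2,40,249,28,-0.9,-1.3,0]]'; python3 go.py 545 164 172 -2.5 40
python3 - <<'E'
from h import *
a,_,_=snap("side","side1"); b,_,_=snap("top","top1")
A=cv2.resize(a[180:380,80:340],(520,400),interpolation=3);B=cv2.resize(b[110:250,90:280],(271,200))
c=np.zeros((600,720,3),np.uint8); c[:400,:520]=A; c[400:,:271]=B
cv2.imwrite("pics/v1.png",c[...,::-1])
E
```

```text
time_s: 3.2
tcp_pos: [0.4146, 0.0531, 0.4026]
ee_rot: [[-0.783, 0.003, 0.622], [0.019, 1.0, 0.019], [-0.622, 0.027, -0.783]]
wrist_force: [0.2, 0.2, 0.0]
gripper_width: 0.402
gripper_force: 0.0
t 3.2 tcp [414.6  53.1 402.6] grasp [516.5  56.2 274.2] F [0.2 0.2 0. ] w 34.96731207582473
target tcp [0.4 0.2 0.3] shift [ 47.7 112.7 100. ] turn [ 2.6 -1.6  0.8]
```

View pics/v1.png

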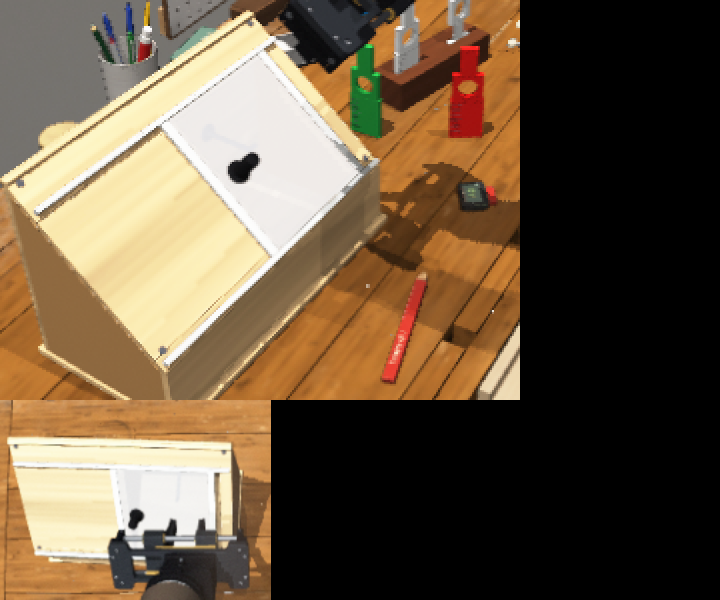

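The fingers hover about 110 mm to the right of the knob (crop 240,168), and nothing has been disturbed. I continue toward it.

```bash
python3 -c "
from go import *
print(r.sense()['joints']);steps([.494,.164,.233],-2.5,40)"
```

```text
[  16.    -5.2  -55.    73.9   -9.2 -177.4]
target tcp [0.4 0.2 0.4] shift [ 49.7 114.5  20.4] turn [ 2.6 -1.6  0.8]
```

The wrist is at its limit (J5 at -9, J6 at -177), because the forearm is nearly parallel to the tool this close in. For the knob a smaller tilt is enough, so I unwind.

```bash
python3 go.py 516 56 290 -2.5 10
```

```text
t 3.3 tcp [414.6  52.9 402.5] grasp [516.5  55.9 274.1] F [-0.8 -0.4  0.4] w 34.669516337642456
target tcp [0.5 0.1 0.5] shift [-87.5   5.9   7.1] turn [ 2.3 28.4  1.5]
```

```bash
python3 -m creep '[[-0.2,-88,6,7,2.3,28.4,1.5],[-0.2,-88,6,7,2.3,28.4,1.5],[-0.2,-88,6,7,2.3,28.4,1.5],[-0.2,-88,6,7,2.3,28.4,1.5],[-0.2,-88,6,7,2.3,28.4,1.5],[-0.2,-88,6,7,2.3,28.4,1.5],[-0.2,-88,6,7,2.3,28.4,1.5],[-0.2,-88,6,7,2.3,28.4,1.5]]'; python3 -c "
from go import *
s=r.sense();print(s['joints']);np.set_printoptions(precision=4);print(repr(s['tcp_pos']),repr(s['ee_rot']))
steps([.530,.164,.212],-2.5,15)"
```

```text
time_s: 3.97
tcp_pos: [0.4887, 0.058, 0.4525]
ee_rot: [[-0.984, 0.044, 0.172], [0.044, 0.999, -0.004], [-0.172, 0.003, -0.985]]
wrist_force: [0.7, -0.2, 1.2]
gripper_width: 0.398
gripper_force: 0.0
[  26.9    4.9  -17.8    5.5  -58.7 -121.9]
array([0.4887, 0.058 , 0.4525]) array([[-0.9842,  0.044 ,  0.1715],
       [ 0.0439,  0.999 , -0.0041],
       [-0.1715,  0.0034, -0.9852]])
target tcp [0.488 0.166 0.37 ] shift [ 19.8771 107.3919  80.2193] turn [ 0.1888 -5.122  -0.0619]
```

```bash
cat > kin.py <<'E'
import numpy as np
from scipy.spatial.transform import Rotation as R
D=[([-54.225,22.044,.451,-.002,-68.412,-14.815],[.2236,-.5836,.4047],None),
   ([16.,-5.2,-55.,73.9,-9.2,-177.4],[.4146,.0529,.4025],None),
   ([26.9,4.9,-17.8,5.5,-58.7,-121.9],[.4887,.058,.4525],None)]
def basis(q,s3=-1,s4=1):
    q=np.radians(q); R1=R.from_euler('z',q[0]); f=q[1]+s3*q[2]
    F=R1*R.from_euler('y',f); F4=F*R.from_euler('x',s4*q[3])
    T=F4*R.from_euler('y',-q[4])
    return [np.array([0,0,1.]),R1.apply([np.sin(q[1]),0,np.cos(q[1])]),F.apply([1,0,0]),F4.apply([0,1,0]),T.apply([1,0,0])]
if __name__=="__main__":
    np.set_printoptions(precision=4,suppress=True)
    for s4 in(1,-1):
        A=np.vstack([np.stack(basis(q,-1,s4),1) for q,_,_ in D]);b=np.concatenate([p for _,p,_ in D])
        x,*_=np.linalg.lstsq(A,b,rcond=None);print(s4,x,A@x-b,basis(D[1][0],-1,s4)[4],basis(D[2][0],-1,s4)[4])
E
python3 kin.py
```

```text
1 [ 0.4664  0.777   0.3343 -0.1886  0.6384] [-0.0244 -0.0154  0.0205 -0.0503  0.0992 -0.0341 -0.0135  0.0313  0.0135] [ 0.5376  0.3139 -0.7826] [ 0.0977  0.1414 -0.9851]
-1 [ 0.1606  0.5642  0.4221 -0.1599  0.1235] [-0.0001 -0.0001  0.     -0.      0.0001  0.0001 -0.      0.0001 -0.0002] [ 0.6223  0.0186 -0.7826] [ 0.1718 -0.0047 -0.9851]
```

```bash
cat > ik.py <<'E'
from kin import *
from scipy.optimize import least_squares
X=np.array([.1606,.5642,.4221,-.1599,.1235])
LO=np.array([-179.8,-69.3,-61.3,-181.2,-171.1,-177.4]);HI=np.array([179.8,118.1,80.6,117.6,-9.2,177.4])
def T(q):
    B=basis(q,-1,-1); qq=np.radians(q)
    O=R.from_euler('z',qq[0])*R.from_euler('y',qq[1]-qq[2])*R.from_euler('x',-qq[3])*R.from_euler('y',-qq[4])*R.from_euler('x',-qq[5])
    return np.stack(B,1)@X,O.as_matrix()
S0=np.array([[-.934,-.358,0],[-.358,.934,0],[0,0,-1.]])
C=T(D[0][0])[1].T@S0
def fk(q): p,O=T(q); return p,O@C
def rot(yaw,tilt,flip=0):
    y=np.radians(yaw);t=np.radians(tilt)
    Y=np.array([-np.sin(y),np.cos(y),0]);Z=np.array([np.sin(t)*np.cos(y),np.sin(t)*np.sin(y),-np.cos(t)])
    M=np.stack([np.cross(Y,Z),Y,Z],1); return M@np.diag([-1,-1,1]) if flip else M
def ik(G,yaw,tilt,flip=0,n=40):
    B=rot(yaw,tilt,flip);t=np.array(G)-.164*B[:,2];rng=np.random.default_rng(0);S=[]
    for i in range(n):
        s=least_squares(lambda q:np.r_[(fk(q)[0]-t)*5,(fk(q)[1]-B).ravel()],rng.uniform(LO,HI),bounds=(LO,HI),x_scale=50)
        if s.cost<1e-6 and not any(abs(s.x-o).max()<2 for o in S): S.append(s.x)
    return S
if __name__=="__main__":
    np.set_printoptions(precision=1,suppress=True); p,O=fk([26.9,4.9,-17.8,5.5,-58.7,-121.9]); print(O)
    for nm,G,y,tl in(("knob15",(.545,.164,.172),-2.5,15),("knob open15",(.552,.329,.172),-2.5,15),("grasp40",(.581,-.253,.136),-14.5,40),("grasp40y0",(.581,-.253,.226),-2.5,40),("hang40",(.612,.094,.164),-2.5,40),("hang30",(.612,.094,.164),-2.5,30),("pre40",(.57,.097,.174),-2.5,40),("pre40hi",(.57,.097,.30),-2.5,40)):
        for f in(0,1):
            for s in ik(G,y,tl,f,25): print(nm,f,s)
E
python3 ik.py
```

```text
[[-1.   0.   0.2]
 [ 0.   1.  -0. ]
 [-0.2  0.  -1. ]]
knob15 0 [  37.4   14.2  -29.3   16.4  -36.  -142.4]
knob15 1 [ 37.4  14.2 -29.4  16.4 -36.   37.6]
knob open15 0 [  50.    21.6  -18.7   17.9  -41.8 -155.1]
knob open15 1 [ 50.   21.6 -18.7  17.9 -41.9  24.9]
grasp40y0 0 [-12.9  11.3 -20.4 -19.9 -19.9 -63.2]
grasp40y0 1 [-12.9  11.3 -20.4 -19.9 -19.9 116.7]
pre40hi 1 [ 23.3  -0.3 -47.   69.6 -17.3   0.9]
```

```bash
cat > scan.py <<'E'
import ik; from ik import *
np.set_printoptions(precision=0,suppress=True)
for nm,G,ys in(("grasp",(.581,-.253,.136),(-14.5,)),("hang",(.612,.094,.164),(-20,-2.5,15))):
    for y in ys:
        for tl in(20,30,35,40,45,50):
            print(nm,y,tl,[s for s in ik.ik(G,y,tl,1,30)])
E
python3 scan.py
```

```text
Traceback (most recent call last):
  File "scan.py", line 6, in <module>
    print(nm,y,tl,[s for s in ik.ik(G,y,tl,1,30)])
                              ^^^^^
AttributeError: 'function' object has no attribute 'ik'
```

```bash
sed -i 's/^import ik; //; s/ik\.ik(/ik(/' scan.py; time timeout 400 python3 scan.py
```

```text
grasp -14.5 20 [array([ -8.,  21., -23.,   5., -26.,  79.])]
grasp -14.5 30 []
grasp -14.5 35 []
grasp -14.5 40 []
grasp -14.5 45 []
grasp -14.5 50 []
hang -20 20 [array([ 29.,  18., -30.,  29., -32.,  17.])]
hang -20 30 [array([ 22.,  16., -44.,  72., -21., -19.])]
hang -20 35 [array([ 16.,  15., -48.,  98., -20., -39.])]
hang -20 40 [array([ 11.,  15., -49., 117., -22., -54.])]
hang -20 45 []
hang -20 50 []
hang -2.5 20 [array([ 27.,  17., -29.,  21., -28.,  42.])]
hang -2.5 30 []
hang -2.5 35 []
hang -2.5 40 []
hang -2.5 45 []
hang -2.5 50 [array([  -7.,   15.,  -35., -160.,  -10., -106.])]
hang 15 20 [array([ 25.,  17., -24.,   7., -29.,  74.])]
hang 15 30 []
hang 15 35 []
hang 15 40 []
hang 15 45 []
hang 15 50 []
real	0m25.489s
user	0m25.746s
sys	0m0.045s
```

```bash
python3 -m creep '[[-0.2,20,107,20,0,-5,0],[-0.2,20,107,20,0,-5,0],[-0.2,20,107,20,0,-5,0],[-0.2,20,107,20,0,-5,0],[-0.2,20,107,60,0,-5,0],[-0.2,20,107,60,0,-5,0]]'; python3 go.py 544 164 176 -2.5 15
python3 - <<'E'
from h import *
a,_,_=snap("side","side2"); b,_,_=snap("top","top2")
A=cv2.resize(a[200:330,100:300],(600,390),interpolation=3);B=cv2.resize(b[130:240,130:270],(267,210),interpolation=3)
c=np.zeros((600,600,3),np.uint8); c[:390]=A; c[390:,:267]=B
cv2.imwrite("pics/v2.png",c[...,::-1])
E
```

```text
time_s: 4.47
tcp_pos: [0.481, 0.1633, 0.3834]
ee_rot: [[-0.967, 0.045, 0.25], [0.042, 0.999, -0.016], [-0.251, -0.005, -0.968]]
wrist_force: [-1.4, -0.6, -1.2]
gripper_width: 0.399
gripper_force: 0.0
t 4.4667 tcp [481.  163.3 383.4] grasp [522.1 160.6 224.6] F [-1.4 -0.6 -1.2] w 34.71456909114959
target tcp [0.5 0.2 0.3] shift [-7.5  3.7 52.5] turn [-0.3 -0.5  0. ]
```

View pics/v2.png

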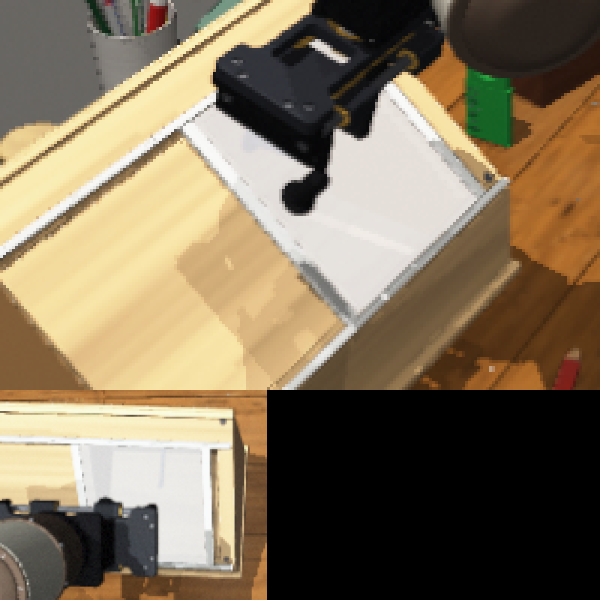

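The open fingers are right above the knob (crop 300,195) and line up with it, so I lower and then push in +y.

```bash
python3 -m creep '[[-0.2,-7,4,20,0,0,0],[-0.2,-7,4,35,0,0,0],[-0.2,-7,4,50,0,0,0],[-0.2,-7,4,50,0,0,0]]'; python3 go.py 544 160 176 -2.5 15 551 334 176 -2.5 15
```

```text
time_s: 4.9
tcp_pos: [0.5026, 0.167, 0.3419]
ee_rot: [[-0.965, 0.044, 0.257], [0.043, 0.999, -0.012], [-0.258, -0.001, -0.966]]
wrist_force: [0.3, -0.5, -0.2]
gripper_width: 0.402
gripper_force: 0.0
t 4.9 tcp [502.6 167.  341.9] grasp [544.8 165.  183.5] F [ 0.3 -0.5 -0.2] w 34.946390049687515
target tcp [0.5 0.2 0.3] shift [ 2.7 -5.2  7.1] turn [-0.1 -0.1 -0. ]
target tcp [0.5 0.3 0.3] shift [  3.3 168.9   6.7] turn [-0.1 -0.1 -0. ]
```

```bash
python3 -m creep '[[-0.2,2,5,6,0,0,0],[-0.2,2,15,6,0,0,0],[-0.2,2,30,6,0,0,0],[-0.2,2,50,6,0,0,0],[-0.2,2,70,6,0,0,0],[-0.2,2,90,6,0,0,0],[-0.2,2,105,6,0,0,0],[-0.2,2,105,6,0,0,0]]'
python3 - <<'E'
from h import *
d=vision.capture("top"); 
for q in vision.find_in("top","knob")[:2]: print(q)
s=r.sense(); print(proj("top",[s["tcp_pos"]+.164*s["ee_rot"][:,2]]))
E
```

```text
time_s: 5.57
tcp_pos: [0.5068, 0.2764, 0.3374]
ee_rot: [[-0.964, 0.039, 0.261], [0.038, 0.999, -0.007], [-0.261, 0.003, -0.965]]
wrist_force: [0.6, 0.9, 0.9]
gripper_width: 0.399
gripper_force: 0.0
{'uv': [172.7, 179.7], 'conf': 0.81}
{'uv': [351.5, 184.5], 'conf': 0.28}
[[138.34627097 194.30000359]]
```

```bash
python3 -m creep '[[-0.2,0,20,0,0,0,0],[-0.2,0,40,0,0,0,0],[-0.2,0,55,0,0,0,0],[-0.2,0,62,0,0,0,0],[-0.2,0,65,0,0,0,0],[-0.2,0,65,0,0,0,0]]'
python3 - <<'E'
from h import *
a,_,_=snap("side","side3"); b,_,_=snap("top","top3")
A=cv2.resize(a[170:395,60:300],(480,450),interpolation=3);B=cv2.resize(b[110:240,80:270],(219,150))
c=np.zeros((600,480,3),np.uint8); c[:450]=A; c[450:,:219]=B
cv2.imwrite("pics/v3.png",c[...,::-1])
E
```

```text
time_s: 6.17
tcp_pos: [0.5095, 0.3298, 0.336]
ee_rot: [[-0.967, 0.052, 0.249], [0.044, 0.998, -0.036], [-0.251, -0.024, -0.968]]
wrist_force: [3.8, -26.7, 9.7]
gripper_width: 0.405
gripper_force: 13.4
```

View pics/v3.png

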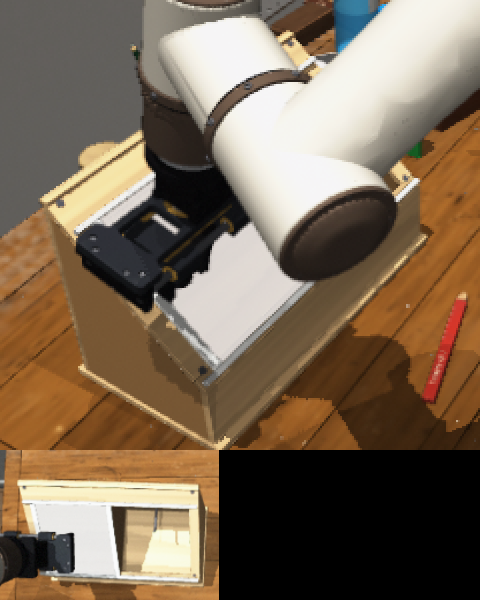

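The shutter is fully open: the opening is clear in the top view and the arm is pressing on the end stop. I ease off and lift clear.

```bash
python3 -m creep '[[-0.2,0,-6,0,0,0,0],[-0.2,0,-12,0,0,0,0],[-0.2,0,-12,0,0,0,0],[-0.2,0,-12,-30,0,0,0],[-0.2,0,-12,-65,0,0,0],[-0.2,0,-12,-100,0,0,0],[-0.2,0,-12,-130,0,0,0],[-0.2,0,-12,-130,0,0,0]]'; python3 go.py 540 60 330 -10 10 570 -245 210 -14.5 22 581 -253 136 -14.5 22
```

```text
time_s: 6.93
tcp_pos: [0.4748, 0.3287, 0.4703]
ee_rot: [[-0.962, 0.039, 0.27], [0.041, 0.999, 0.001], [-0.269, 0.012, -0.963]]
wrist_force: [0.1, 0.6, 0.1]
gripper_width: 0.398
gripper_force: 0.0
t 6.9333 tcp [474.8 328.7 470.3] grasp [519.  328.9 312.4] F [0.1 0.6 0.1] w 34.649184565349834
target tcp [0.5 0.1 0.5] shift [ -52.3 -261.8  -10.7] turn [2.4 5.6 7.4]
target tcp [ 0.5 -0.2  0.4] shift [ -28.2 -557.8  113.2] turn [ 4.6 -6.4 11.4]
target tcp [ 0.5 -0.2  0.3] shift [ -19.2 -566.3  187.4] turn [ 4.6 -6.4 11.4]
```

```bash
python3 -m creep '[[0.15,-28,-558,20,4.6,-6.4,11.4],[0.15,-28,-558,20,4.6,-6.4,11.4],[0.15,-28,-558,20,4.6,-6.4,11.4],[0.15,-28,-558,20,4.6,-6.4,11.4],[0.15,-28,-558,20,4.6,-6.4,11.4],[0.15,-28,-558,20,4.6,-6.4,11.4],[0.15,-28,-558,20,4.6,-6.4,11.4],[0.15,-28,-558,20,4.6,-6.4,11.4]]'; python3 go.py 555 -247 200 -14.5 22 581 -253 136 -14.5 22
```

```text
time_s: 7.6
tcp_pos: [0.4798, -0.0072, 0.4552]
ee_rot: [[-0.901, 0.252, 0.354], [0.23, 0.968, -0.103], [-0.368, -0.012, -0.93]]
wrist_force: [0.9, -0.2, 0.4]
gripper_width: 0.573
gripper_force: 0.0
t 7.6 tcp [479.8  -7.2 455.2] grasp [537.9 -24.2 302.7] F [ 0.9 -0.2  0.4] w 49.85670671125305
target tcp [ 0.5 -0.2  0.4] shift [ -27.7 -212.   124.6] turn [-0.7 -0.4  0.2]
target tcp [ 0.5 -0.2  0.3] shift [ -28.9 -210.5  193.9] turn [-0.7 -0.4  0.2]
```

```bash
python3 -m creep '[[0.15,-28,-212,30,-0.7,0,0],[0.15,-28,-212,30,-0.7,0,0],[0.15,-28,-212,30,-0.7,0,0],[0.15,-28,-212,60,-0.7,0,0],[0.15,-28,-212,90,-0.7,0,0],[0.15,-28,-212,110,-0.7,0,0],[0.15,-28,-212,110,-0.7,0,0]]'
cat > look.py <<'E'
from h import *
import go
np.set_printoptions(precision=4,suppress=True)
a,ds,cs=snap("side","side4"); b,dt,ct=snap("top","top4")
for n,c in(("side",cs),("top",ct)):
    for t in("hook_tip","hook_seat","straight_gauge_grip","straight_gauge"):
        try:
            for q in vision.find_in(n,t)[:3]:
                u,v=np.round(q["uv"]).astype(int); print(n,t,round(q["conf"],2),u,v,c[v,u])
        except Exception as e: print(t,str(e)[:60])
A=cv2.resize(a[180:330,120:300],(480,400),interpolation=3)
B=cv2.resize(b[130:240,170:270],(320,352),interpolation=3);C=cv2.resize(b[140:230,310:430],(266,200),interpolation=3);Dd=cv2.resize(a[150:250,240:340],(200,200),interpolation=3)
c=np.zeros((600,800,3),np.uint8); c[:400,:480]=A; c[:352,480:]=B; c[400:,:266]=C; c[400:,300:500]=Dd
cv2.imwrite("pics/v4.png",c[...,::-1])
E
python3 look.py; python3 go.py 581 -253 136 -14.5 22
```

```text
time_s: 8.18
tcp_pos: [0.4902, -0.2315, 0.3604]
ee_rot: [[-0.902, 0.254, 0.348], [0.236, 0.967, -0.093], [-0.36, -0.001, -0.933]]
wrist_force: [-0.9, 0.4, -1.5]
gripper_width: 0.576
gripper_force: 0.0
side hook_tip 0.69 196 252 [0.6154 0.0954 0.1234]
side hook_seat 0.55 184 246 [0.6508 0.0926 0.1256]
side straight_gauge_grip 0.96 266 229 [ 0.5665 -0.1359  0.0647]
side straight_gauge_grip 0.88 311 231 [ 0.4674 -0.1987  0.0539]
side straight_gauge_grip 0.64 164 293 [0.5669 0.2655 0.1518]
side straight_gauge 0.84 261 229 [ 0.5834 -0.1392  0.0571]
side straight_gauge 0.83 282 200 [ 0.6475 -0.3762  0.0017]
side straight_gauge 0.64 314 231 [ 0.4583 -0.1972  0.0578]
top hook_tip 0.41 215 171 [0.6122 0.095  0.1266]
top straight_gauge_grip 0.49 309 185 [ 0.5755 -0.1408  0.1174]
top straight_gauge 0.61 182 153 [0.6407 0.1593 0.208 ]
top straight_gauge 0.42 304 183 [ 0.5998 -0.1337 -0.0039]
top straight_gauge 0.34 209 263 [0.3783 0.1314 0.0068]
t 8.6833 tcp [ 490.2 -228.4  366.8] grasp [ 548.7 -243.7  214.3] F [-0.8 -0.7  0.3] w 49.63506323952654
target tcp [ 0.5 -0.2  0.3] shift [-1.3 -1.  85.2] turn [-0.1 -0.4  0.2]
```

View pics/v4.png

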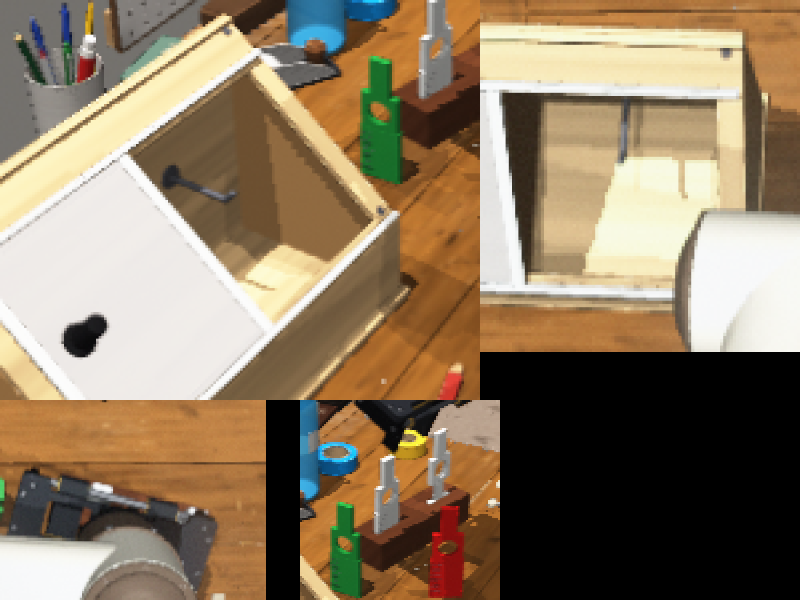

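The open case shows the hook: its tip at side (208,252) and top (215,180), its root at side (183,246). I measure it from the dark pixels.

```bash
cat > hook.py <<'E'
from h import *
np.set_printoptions(precision=4,suppress=True)
for n,b in(("side",(180,212,240,258)),("top",(211,219,158,184))):
    d=np.load(f"pics/{n}4.npy");P=cloud(n,d); a=cv2.imread(f"pics/{n}4.png").astype(int)
    m=np.zeros(d.shape,bool); m[b[2]:b[3],b[0]:b[1]]=True
    m&=(a[...,2]-a[...,0]<12)&(a.max(2)<170)&(d>0); v,u=np.nonzero(m); X=P[m]; o=np.argsort(X[:,0])
    print(n,m.sum()); print(np.c_[X,u,v][o[::max(1,len(o)//14)]])
    # median by x-bins
# wall of opening: face points right strip / lip edges in side+top
q=np.array([.480,.100,np.radians(-2.6)])
W=lambda l:np.array([q[0]+np.cos(q[2])*l[0]-np.sin(q[2])*l[1],q[1]+np.sin(q[2])*l[0]+np.cos(q[2])*l[1],l[2]])
for nm,l in(("tip",(.110,0,.134)),("root",(.18,0,.125)),("bend",(.118,0,.125)),("lipR",(.147,-.08,.2005)),("sillR",(.02,-.08,.094)),("backR",(.19,-.103,.235))):
    w=W(l);print(nm,w,proj("side",[w])[0],proj("top",[w])[0])
E
python3 hook.py
```

```text
side 94
[[  0.5818   0.0992   0.1354 207.     253.    ]
 [  0.5891   0.0972   0.1286 205.     254.    ]
 [  0.5941   0.098    0.1273 203.     254.    ]
 [  0.6017   0.0952   0.1255 201.     253.    ]
 [  0.6101   0.095    0.1251 198.     252.    ]
 [  0.6158   0.0943   0.1281 196.     250.    ]
 [  0.6234   0.0955   0.1261 193.     250.    ]
 [  0.6299   0.0947   0.1233 191.     250.    ]
 [  0.6389   0.0936   0.1249 188.     248.    ]
 [  0.6457   0.0955   0.1265 185.     247.    ]
 [  0.6488   0.0905   0.1334 185.     243.    ]
 [  0.65     0.0978   0.1236 183.     248.    ]
 [  0.6504   0.0924   0.1313 184.     244.    ]
 [  0.6512   0.005    0.0516 208.     252.    ]
 [  0.6518   0.0976   0.134  182.     244.    ]
 [  0.6524   0.1011   0.1305 181.     246.    ]]
top 33
[[  0.5876   0.098    0.1373 213.     180.    ]
 [  0.5908   0.0963   0.1327 214.     179.    ]
 [  0.5965   0.097    0.1294 214.     177.    ]
 [  0.5989   0.0969   0.1298 214.     176.    ]
 [  0.6018   0.0948   0.1275 215.     175.    ]
 [  0.6046   0.095    0.1263 215.     174.    ]
 [  0.6069   0.0973   0.1279
[... 212 characters left out ...]
 [  0.6191   0.0945   0.1303 215.     168.    ]
 [  0.6228   0.0955   0.1244 215.     167.    ]
 [  0.6276   0.0953   0.1261 215.     165.    ]
 [  0.6324   0.095    0.1278 215.     163.    ]
 [  0.6356   0.0956   0.1246 215.     162.    ]
 [  0.6383   0.0932   0.1241 216.     161.    ]]
tip [0.5899 0.095  0.134 ] [205.1073 251.4321] [214.4323 179.2847]
root [0.6598 0.0918 0.125 ] [181.0879 244.9147] [216.555  152.5544]
bend [0.5979 0.0946 0.125 ] [202.5392 253.5421] [215.217  176.7296]
lipR [0.6232 0.0134 0.2005] [211.7575 205.1152] [244.4259 160.0312]
sillR [0.4964 0.0192 0.094 ] [259.0686 260.1392] [246.3507 217.6581]
backR [ 0.6651 -0.0115  0.235 ] [202.0623 182.8928] [253.9478 138.4896]
```

```bash
python3 -m creep '[[0.15,-1,-1,30,0,0,0],[0.15,-1,-1,50,0,0,0],[0.15,-1,-1,50,0,0,0]]'
python3 - <<'E'
from h import *
np.set_printoptions(precision=4,suppress=True)
a,d,c=snap("side","side5"); s=r.sense(); G=s["tcp_pos"]+.164*s["ee_rot"][:,2]; print("grasp",G)
P=c[d>0]; al=a[d>0].astype(int); bright=(al.min(1)>120)&(al.max(1)-al.min(1)<25)
m=bright&(abs(P[:,0]-.581)<.03)&(abs(P[:,1]+.253)<.03)&(P[:,2]>.115)&(P[:,2]<.155)
print(m.sum(),P[m].mean(0),P[m].min(0),P[m].max(0))
A=a[140:240,240:360]; cv2.imwrite("pics/v5.png",cv2.resize(A,(600,500),interpolation=3)[...,::-1])
E
python3 go.py 581 -253 136 -14.5 22
```

```text
time_s: 8.93
tcp_pos: [0.5082, -0.2346, 0.3161]
ee_rot: [[-0.903, 0.25, 0.348], [0.232, 0.968, -0.092], [-0.36, -0.002, -0.933]]
wrist_force: [-0.2, 0.1, -0.3]
gripper_width: 0.577
gripper_force: 0.0
grasp [ 0.5658 -0.2499  0.1651]
16 [ 0.5784 -0.2544  0.1247] [ 0.5742 -0.2663  0.116 ] [ 0.583  -0.2408  0.1511]
t 8.9833 tcp [ 508.3 -234.7  317.9] grasp [ 565.8 -249.9  165.1] F [0.7 0.9 0.3] w 49.94440962616014
target tcp [ 0.5 -0.2  0.3] shift [-1.8  0.5 32.7] turn [-0.1 -0.7  0.1]
```

View pics/v5.png

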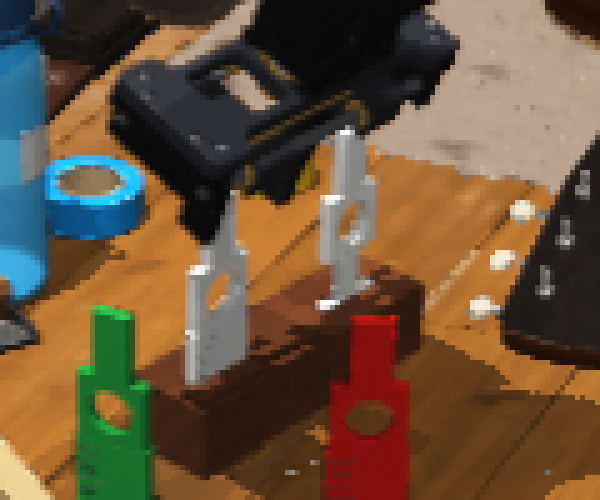

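The gripper is over the straight gauge's tab (crop 225,215), which sits between the fingers, and the waisted gauge is clear. I descend and grip.

```bash
python3 -m creep '[[0.15,-2,-2,18,0,0,0],[0.15,-2,-2,33,0,0,0],[0.15,-2,-2,33,0,0,0],[-0.7,-2,-2,33,0,0,0],[-0.7,-2,-2,33,0,0,0],[-0.7,-2,-2,33,0,0,0],[-0.7,-2,-2,33,0,0,0],[-0.7,-2,-2,33,0,0,0]]'; python3 go.py 580 -253 200 -14.5 22
```

```text
time_s: 9.65
tcp_pos: [0.5214, -0.2404, 0.2903]
ee_rot: [[-0.901, 0.25, 0.356], [0.231, 0.968, -0.094], [-0.368, -0.002, -0.93]]
wrist_force: [0.3, -0.1, 1.2]
gripper_width: 0.286
gripper_force: 0.3
t 9.65 tcp [ 521.4 -240.4  290.3] grasp [ 579.8 -255.8  137.8] F [ 0.3 -0.1  1.2] w 24.881085545599003
target tcp [ 0.5 -0.2  0.4] shift [-21.2   2.4 -58. ] turn [-0.1 -0.4  0.1]
```

```bash
python3 -m creep '[[-1,0,0,0,0,0,0],[-1,0,0,0,0,0,0],[-1,0,0,0,0,0,0],[-1,0,0,0,0,0,0],[-1,-7,0,-19,0,0,0],[-1,-15,0,-39,0,0,0],[-1,-24,0,-62,0,0,0],[-1,-24,0,-62,0,0,0]]'
cat > gz.py <<'E'
from h import *
import sys
np.set_printoptions(precision=4,suppress=True)
tag=sys.argv[1]; s=r.sense(); z=s["ee_rot"][:,2]; G=s["tcp_pos"]+.164*z; yv=s["ee_rot"][:,1]
a,d,c=snap("side",tag); P=c[d>0]; al=a[d>0].astype(int)
m=(al.min(1)>100)&(al.max(1)-al.min(1)<25)&(np.linalg.norm((P-G)[:,:2],axis=1)<.05)&(P[:,2]<G[2]-.01)&(P[:,2]>G[2]-.15)
X=P[m]; print("G",G,"w",s["gripper_width"]*87,"F",s["wrist_force"],"n",m.sum())
if m.sum()>20:
    ce=X.mean(0); n=np.linalg.svd(X-ce,full_matrices=False)[2]; print("plane normal",n[2],"zmin-G",X[:,2].min()-G[2],"yaw tool",np.degrees(np.arctan2(-yv[0],yv[1])))
    print("offset of plane from G",(ce-G)@n[2])
u,v=proj("side",[G])[0].astype(int); A=a[max(0,v-70):v+90,max(0,u-80):u+80]; cv2.imwrite(f"pics/{tag}c.png",cv2.resize(A,None,fx=3.5,fy=3.5,interpolation=3)[...,::-1])
E
python3 gz.py side6
```

```text
time_s: 10.32
tcp_pos: [0.5224, -0.2405, 0.3606]
ee_rot: [[-0.898, 0.249, 0.362], [0.229, 0.969, -0.096], [-0.375, -0.003, -0.927]]
wrist_force: [1.4, -0.5, -0.0]
gripper_width: 0.253
gripper_force: 30.0
G [ 0.5818 -0.2562  0.2085] w 21.976137358139678 F [ 1.359  -0.5313 -0.005 ] n 328
plane normal [ 0.9681 -0.2504  0.0108] zmin-G -0.12304946933253605 yaw tool -14.39191274139821
offset of plane from G -0.0009763598385953396
```

```bash
python3 -c "
from ik import *
np.set_printoptions(precision=1,suppress=True)
for G,y in(((.580,-.25,.33),-14.5),((.563,.0977,.33),-2.6),((.563,.0977,.175),-2.6),((.609,.0955,.175),-2.6),((.609,.0955,.16),-2.6)):
  for t in (18,22,25): print(G,t,ik(G,y,t,0,20))
"; python3 go.py 575 -250 335 -14.5 22 563 98 335 -2.6 22
```

```text
(0.58, -0.25, 0.33) 18 [array([ -7.7,  11.5,  -4.6,   2.5, -56.1, -97.9])]
(0.58, -0.25, 0.33) 22 [array([ -7.4,   9.8,  -8. ,   3.4, -50.4, -98.8])]
(0.58, -0.25, 0.33) 25 [array([ -7.3,   8.6, -10.7,   4.2, -46. , -99.5])]
(0.563, 0.0977, 0.33) 18 [array([  30.9,    5.4,  -15.5,   12.1,  -54.6, -129.3])]
(0.563, 0.0977, 0.33) 22 [array([  31.9,    3.6,  -19.8,   16.3,  -49.3, -133.3])]
(0.563, 0.0977, 0.33) 25 [array([  32.5,    2.4,  -23.3,   20. ,  -45.2, -136.9])]
(0.563, 0.0977, 0.175) 18 [array([  30.3,   12.9,  -32.2,   19. ,  -31.1, -138. ])]
(0.563, 0.0977, 0.175) 22 [array([  30. ,   11.6,  -38.3,   29.5,  -24.2, -148. ])]
(0.563, 0.0977, 0.175) 25 [array([  28.1,   10.6,  -43.7,   42.8,  -18.5, -159.6])]
(0.609, 0.0955, 0.175) 18 [array([  27.6,   17. ,  -25.5,   16.7,  -32.9, -133.1])]
(0.609, 0.0955, 0.175) 22 [array([  27.7,   15.7,  -31.4,   25.6,  -25.9, -141.8])]
(0.609, 0.0955, 0.175) 25 [array([  26.6,   14.7,  -36.8,   36.8,  -20.1, -152. ])]
(0.609, 0.0955, 0.16) 18 [array([  27.5,   18. ,  -27. ,   17.8,  -30.5, -134.3])]
(0.609, 0.0955, 0.16) 22 [array([  27.3,   16.7,  -33.3,   28.2,  -23.3, -144.3])]
(0.609, 0.0955, 0.16) 25 [array([  25.4,   15.7,  -39.2,   42.6,  -17. , -157. ])]
t 10.3667 tcp [ 521.6 -240.3  358.2] grasp [ 580.5 -255.8  205.9] F [ 0.5 -0.2 -1.1] w 21.919278901209793
target tcp [ 0.5 -0.2  0.5] shift [ -41.     3.8 -122.4] turn [-0.1 -0.2  0.1]
target tcp [0.5 0.1 0.5] shift [  49.   325.1 -159. ] turn [ -4.5  -0.2 -11. ]
```

```bash
python3 -m creep '[[-1,-14,1,-40,0,0,0],[-1,-27,3,-80,0,0,0],[-1,-41,4,-122,0,0,0],[-1,-20,60,-125,-1,0,-2],[-1,0,95,-130,-2,0,-4],[-1,10,130,-140,-3,0,-6],[-1,20,165,-150,-3.5,0,-7],[-1,30,200,-155,-4,0,-9]]'; python3 go.py 563 98 335 -2.6 22
```

```text
time_s: 11.03
tcp_pos: [0.4883, -0.0276, 0.4875]
ee_rot: [[-0.928, 0.08, 0.364], [0.077, 0.997, -0.025], [-0.365, 0.005, -0.931]]
wrist_force: [1.4, 0.3, 0.3]
gripper_width: 0.253
gripper_force: 30.0
t 11.0333 tcp [488.3 -27.6 487.5] grasp [547.9 -31.7 334.8] F [1.4 0.3 0.3] w 22.046927084592802
target tcp [0.5 0.1 0.5] shift [ -2.4 129.    2.1] turn [-0.5 -0.6 -2. ]
```

```bash
python3 -m creep '[[-1,0,30,0,0,0,-1],[-1,-1,60,0,0,0,-2],[-1,-2,90,1,0,0,-2],[-1,-2,115,2,-0.5,-0.5,-2],[-1,-2,129,2,-0.5,-0.5,-2],[-1,-2,129,2,-0.5,-0.5,-2],[-1,-2,129,2,-0.5,-0.5,-2]]'; python3 gz.py side7; python3 go.py 563 97 335 -2.6 22 563 97 240 -2.6 22 563 97 174 -2.6 22
```

```text
time_s: 11.62
tcp_pos: [0.5022, 0.1, 0.4861]
ee_rot: [[-0.928, 0.044, 0.371], [0.04, 0.999, -0.018], [-0.371, -0.001, -0.929]]
wrist_force: [-1.4, -0.1, -0.6]
gripper_width: 0.249
gripper_force: 30.0
G [0.563  0.0971 0.3338] w 21.649769773137812 F [-1.3605 -0.1138 -0.581 ] n 240
plane normal [ 0.9967 -0.0761  0.0269] zmin-G -0.12249327676917843 yaw tool -2.5104066512261975
offset of plane from G -0.001126061093091131
t 11.6667 tcp [502.2  99.3 486.5] grasp [563.1  96.4 334.2] F [ 0.7 -0.1 -0.4] w 21.438915217094557
target tcp [0.5 0.1 0.5] shift [ 0.3  0.4 -0.8] turn [-0.  -0.2  0. ]
target tcp [0.5 0.1 0.4] shift [35.6  0.5 87.4] turn [-0.  -0.2  0. ]
target tcp [0.5 0.1 0.3] shift [ 60.2   0.6 148.7] turn [-0.  -0.2  0. ]
```

```bash
python3 -m creep '[[-1,11,0,28,0,0,0],[-1,22,0,56,0,0,0],[-1,34,0,84,0,0,0],[-1,43,0.5,108,0,0,0],[-1,51,0.5,128,0,0,0],[-1,57,0.5,141,0,0,0],[-1,60,0.5,148,0,0,0],[-1,60,0.5,148,0,0,0]]'; python3 gz.py side8; python3 go.py 590 96 174 -2.6 22 609 95 174 -2.6 22
```

```text
time_s: 12.33
tcp_pos: [0.5014, 0.0982, 0.3257]
ee_rot: [[-0.928, 0.047, 0.369], [0.043, 0.999, -0.02], [-0.37, -0.003, -0.929]]
wrist_force: [-0.6, -1.0, -1.1]
gripper_width: 0.249
gripper_force: 30.0
G [0.5619 0.0949 0.1733] w 21.63011950749495 F [-0.6279 -1.0212 -1.1278] n 404
plane normal [ 0.9964 -0.0761 -0.0368] zmin-G -0.12382521162247592 yaw tool -2.702824188600173
offset of plane from G 0.0037744108495905457
t 12.3833 tcp [501.9  98.6 327.1] grasp [562.9  95.6 174.9] F [ 0.1 -0.   0.3] w 21.571302256543483
target tcp [0.5 0.1 0.3] shift [-24.4   1.4  10.9] turn [-0.1 -0.1 -0. ]
target tcp [0.5 0.1 0.3] shift [-42.    1.3  18. ] turn [-0.1 -0.1 -0. ]
```

View pics/side8c.png

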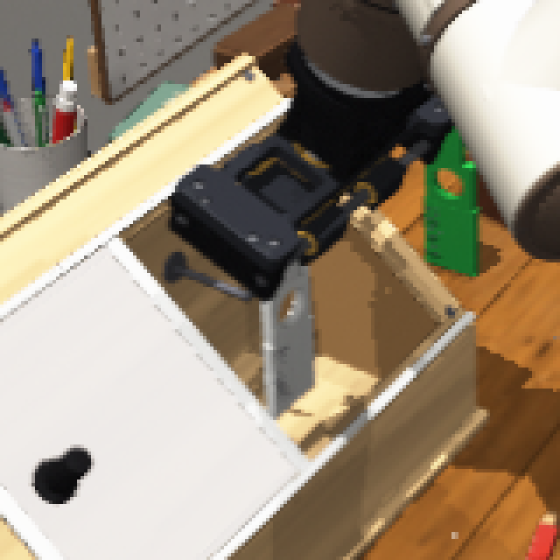

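The gauge stands inside the opening in front of the hook, with its eye (crop 290,303) level with the hook tip (250,295). That was my last picture, so I go on by numbers and move in on +x in small steps.

```bash
python3 -m creep '[[-1,-8,0.4,3,0,0,0],[-1,-16,0.8,7,0,0,0],[-1,-24,1,10,0,0,0],[-1,-30,1,13,0,0,0],[-1,-30,1,13,0,0,0]]'; python3 go.py 609 95 174 -2.6 22
```

```text
time_s: 12.8
tcp_pos: [0.5367, 0.0999, 0.3279]
ee_rot: [[-0.926, 0.045, 0.376], [0.042, 0.999, -0.016], [-0.376, 0.001, -0.927]]
wrist_force: [-0.6, 0.0, -1.1]
gripper_width: 0.246
gripper_force: 30.0
t 12.8 tcp [536.7  99.9 327.9] grasp [598.4  97.3 176. ] F [-0.6  0.  -1.1] w 21.41291578294625
target tcp [0.5 0.1 0.3] shift [-9.5 -1.6  5.8] turn [ 0.1  0.1 -0. ]
```

```bash
python3 -m creep '[[-1,-5,-0.8,3,0,0,0],[-1,-9,-1.6,5,0,0,0],[-1,-9,-1.6,5,0,0,0],[-1,-7,-1.6,9,0,0,0],[-1,-6,-1.6,13,0,0,0],[-1,-5,-1.6,15,0,0,0],[-1,-5,-1.6,15,0,0,0]]'; python3 go.py 609 95 160 -2.6 22
```

```text
time_s: 13.38
tcp_pos: [0.5446, 0.0972, 0.3144]
ee_rot: [[-0.927, 0.045, 0.373], [0.041, 0.999, -0.017], [-0.373, -0.001, -0.928]]
wrist_force: [0.5, 0.2, -0.8]
gripper_width: 0.248
gripper_force: 30.0
t 13.3833 tcp [544.6  97.2 314.4] grasp [605.7  94.4 162.2] F [ 0.5  0.2 -0.8] w 21.554366910005978
target tcp [0.5 0.1 0.3] shift [-1.9  0.7  3.3] turn [-0.  -0.1  0. ]
```

```bash
python3 -m creep '[[-1,-3,0.5,2,0,0,0],[-1,-2.5,0.5,3.2,0,0,0],[-1,-2.5,0.5,3.2,0,0,0]]'; python3 -m creep '[[-1,0.4,0,0.9,0,0,0],[-1,0.4,0,0.9,0,0,0]]';python3 -m creep '[[-1,0.4,0,0.9,0,0,0],[-1,0.4,0,0.9,0,0,0]]';  python3 go.py 609 95 160 -2.6 22
```

```text
time_s: 13.63
tcp_pos: [0.5488, 0.0979, 0.3133]
ee_rot: [[-0.926, 0.045, 0.374], [0.042, 0.999, -0.017], [-0.375, 0.0, -0.927]]
wrist_force: [0.1, -0.7, -0.3]
gripper_width: 0.247
gripper_force: 30.0
time_s: 13.8
tcp_pos: [0.5487, 0.0979, 0.3124]
ee_rot: [[-0.926, 0.045, 0.375], [0.042, 0.999, -0.016], [-0.375, 0.001, -0.927]]
wrist_force: [-0.7, 0.6, -1.0]
gripper_width: 0.246
gripper_force: 30.0
time_s: 13.97
tcp_pos: [0.5487, 0.0979, 0.3122]
ee_rot: [[-0.926, 0.045, 0.376], [0.042, 0.999, -0.016], [-0.376, 0.001, -0.927]]
wrist_force: [-1.5, 0.1, 2.5]
gripper_width: 0.247
gripper_force: 30.0
t 13.9667 tcp [548.7  97.9 312.2] grasp [610.3  95.2 160.2] F [-1.5  0.1  2.5] w 21.496057954836374
target tcp [0.5 0.1 0.3] shift [ 1.  -0.2 -0.3] turn [0.  0.1 0. ]
```

Seating contact felt: Fz rose by 3.5 N at grip z 160 mm, which matches the expected hung height. I release and retreat along the tool axis.

```bash
python3 -m creep '[[-0.6,0,0,-0.5,0,0,0],[-0.3,0,0,-0.5,0,0,0],[-0.1,0,0,-0.5,0,0,0],[-0.1,0,0,-0.5,0,0,0],[-0.1,0,0,-0.5,0,0,0],[-0.1,0,0,-0.5,0,0,0]]'; python3 -m creep '[[-0.1,0,0,-15,0,0,0],[-0.1,0,0,-35,0,0,0],[-0.1,0,0,-60,0,0,0],[-0.1,0,0,-95,0,0,0],[-0.1,0,0,-130,0,0,0],[-0.1,0,0,-150,0,0,0],[-0.1,0,0,-150,0,0,0]]'
cat > chk.py <<'E'
from h import *
np.set_printoptions(precision=4,suppress=True)
for n in("side","top"):
    a,d,c=snap(n,n+"9"); P=c[d>0]; al=a[d>0].astype(int)
    m=(al.max(1)-al.min(1)<25)&(abs(P[:,0]-.61)<.03)&(abs(P[:,1]-.095)<.04)&(P[:,2]<.185)&(P[:,2]>.02)
    X=P[m]; print(n,m.sum(),X.mean(0) if m.sum() else "",np.percentile(X,[2,98],axis=0) if m.sum() else "")
    hi=X[X[:,2]>.15]; print("tab",len(hi),hi.mean(0) if len(hi) else "",hi.max(0) if len(hi) else "")
    vision.find_in(n,"straight_gauge_eye")
    for t in("straight_gauge_eye","straight_gauge_grip","knob"):
        for q in vision.find_in(n,t)[:4]:
            u,v=np.round(q["uv"]).astype(int); print(t,round(q["conf"],2),u,v,c[v,u])
E
python3 chk.py; python3 go.py 552 329 215 -2.5 15 552 329 177 -2.5 15
```

```text
time_s: 14.47
tcp_pos: [0.5484, 0.0978, 0.3117]
ee_rot: [[-0.926, 0.045, 0.374], [0.042, 0.999, -0.017], [-0.374, 0.0, -0.927]]
wrist_force: [0.9, 0.3, -0.3]
gripper_width: 0.434
gripper_force: 0.0
time_s: 15.05
tcp_pos: [0.4917, 0.1006, 0.4565]
ee_rot: [[-0.923, 0.043, 0.383], [0.042, 0.999, -0.011], [-0.383, 0.006, -0.924]]
wrist_force: [0.3, 0.5, 0.0]
gripper_width: 0.448
gripper_force: 0.0
side 497 [0.6085 0.0957 0.1136] [[0.5908 0.0745 0.0459]
 [0.6283 0.115  0.1742]]
tab 88 [0.6093 0.098  0.1642] [0.6161 0.1076 0.1769]
straight_gauge_eye 0.97 312 230 [ 0.464  -0.1971  0.0591]
straight_gauge_eye 0.86 199 257 [0.6497 0.0438 0.0624]
straight_gauge_eye 0.6 261 227 [ 0.5828 -0.1384  0.0641]
straight_gauge_grip 0.79 311 230 [ 0.4665 -0.1964  0.0587]
straight_gauge_grip 0.63 196 254 [0.6083 0.1048 0.1265]
knob 0.93 165 292 [0.5665 0.2627 0.1524]
top 117 [0.6144 0.0921 0.1395] [[0.6089 0.0745 0.0788]
 [0.6369 0.1165 0.1774]]
tab 44 [0.6119 0.0959 0.1682] [0.6163 0.1066 0.178 ]
straight_gauge_eye 0.67 308 187 [ 0.5736 -0.1394  0.0959]
straight_gauge_eye 0.6 217 172 [0.5656 0.0503 0.362 ]
straight_gauge_grip 0.45 306 186 [ 0.5895 -0.1386  0.0073]
knob 0.82 130 173 [0.602  0.2965 0.1741]
t 15.55 tcp [492.5 100.3 450.1] grasp [553.6  97.5 297.9] F [0.2 0.4 0.5] w 38.76727375724989
target tcp [0.5 0.3 0.4] shift [ 22.3 231.1  73.5] turn [-0.1  6.9 -0.1]
target tcp [0.5 0.3 0.3] shift [ 36.5 231.1 108.7] turn [-0.1  6.9 -0.1]
```

```bash
python3 - <<'E'
from h import *
np.set_printoptions(precision=4,suppress=True)
for tag in("side4","side9","top4"):
    n=tag[:-1]; d=np.load(f"pics/{tag}.npy");P=cloud(n,d); g=cv2.imread(f"pics/{tag}.png").max(2)
    m=(g<60)&(d>0)&(abs(P[...,0]-.55)<.03)&(P[...,1]>.25)&(P[...,1]<.37)&(P[...,2]>.15)&(P[...,2]<.2)
    X=P[m]; print(tag,m.sum(),X.mean(0) if m.sum() else "",np.percentile(X,[3,97],axis=0) if m.sum() else "")
E
```

```text
side4 137 [0.5544 0.3173 0.1665] [[0.54   0.309  0.1514]
 [0.5707 0.3229 0.1815]]
side9 138 [0.5542 0.3172 0.167 ] [[0.5396 0.3089 0.1524]
 [0.5718 0.323  0.1817]]
top4 92 [0.5607 0.3113 0.1673] [[0.5446 0.3028 0.1546]
 [0.5749 0.3207 0.1801]]
```

The gauge hangs: its tab top is at z 177 mm, so the eye is about 10 mm below the hook. The knob is at y ≈ 315. It moved 150 mm, so the shutter was about 15 mm open at the start, which agrees with the dark gap at its right edge in the first top view. I go and shut it fully, to the stop.

```bash
python3 -m creep '[[-0.2,0,40,0,0,2,0],[-0.2,0,80,0,0,4,0],[-0.2,5,120,10,0,7,0],[-0.2,10,160,20,0,7,0],[-0.2,15,195,40,0,7,0],[-0.2,20,217,60,0,7,0],[-0.2,20,217,60,0,7,0],[-0.2,20,217,60,0,7,0]]'; python3 go.py 552 315 177 -2.5 15
```

```text
time_s: 16.22
tcp_pos: [0.5059, 0.3179, 0.3855]
ee_rot: [[-0.966, 0.044, 0.256], [0.041, 0.999, -0.015], [-0.256, -0.004, -0.967]]
wrist_force: [-0.5, -0.2, 1.2]
gripper_width: 0.401
gripper_force: 0.0
t 16.2167 tcp [505.9 317.9 385.5] grasp [547.8 315.5 227. ] F [-0.5 -0.2  1.2] w 34.868888788471324
target tcp [0.5 0.3 0.3] shift [ 9.2 -0.7 49.4] turn [-0.2 -0.2  0.1]
```

```bash
python3 -m creep '[[-0.2,4,-1,20,0,0,0],[-0.2,8,-1,38,0,0,0],[-0.2,9,-1,50,0,0,0],[-0.2,9,-1,50,0,0,0]]'; python3 -m creep '[[-0.2,0,-10,0,0,0,0],[-0.2,0,-25,0,0,0,0],[-0.2,0,-45,0,0,0,0],[-0.2,0,-65,0,0,0,0],[-0.2,0,-85,0,0,0,0],[-0.2,0,-105,0,0,0,0],[-0.2,0,-120,0,0,0,0],[-0.2,0,-120,0,0,0,0]]'; python3 go.py 544 140 177 -2.5 15
```

```text
time_s: 16.55
tcp_pos: [0.51, 0.314, 0.3356]
ee_rot: [[-0.966, 0.047, 0.256], [0.045, 0.999, -0.015], [-0.256, -0.003, -0.967]]
wrist_force: [-0.2, 0.1, 0.3]
gripper_width: 0.4
gripper_force: 0.0
time_s: 17.22
tcp_pos: [0.5041, 0.1927, 0.3386]
ee_rot: [[-0.965, 0.048, 0.259], [0.047, 0.999, -0.012], [-0.259, 0.001, -0.966]]
wrist_force: [-0.5, -0.2, 0.4]
gripper_width: 0.398
gripper_force: 0.0
t 17.2167 tcp [504.1 192.7 338.6] grasp [546.6 190.7 180.2] F [-0.5 -0.2  0.4] w 34.62107931948023
target tcp [0.5 0.1 0.3] shift [  0.8 -50.9   3. ] turn [-0.   0.  -0.3]
```

```bash
python3 -m creep '[[-0.2,0,-12,2,0,0,0],[-0.2,0,-24,2,0,0,0],[-0.2,0,-34,2,0,0,0],[-0.2,0,-42,2,0,0,0],[-0.2,0,-47,2,0,0,0],[-0.2,0,-47,2,0,0,0]]'; python3 -m creep '[[-0.2,0,-3,0,0,0,0],[-0.2,0,-3,0,0,0,0]]'; python3 go.py 544 140 177 -2.5 15
```

```text
time_s: 17.72
tcp_pos: [0.5028, 0.1477, 0.335]
ee_rot: [[-0.965, 0.046, 0.257], [0.045, 0.999, -0.013], [-0.257, -0.001, -0.966]]
wrist_force: [0.2, -0.4, -1.2]
gripper_width: 0.403
gripper_force: 0.0
time_s: 17.88
tcp_pos: [0.5027, 0.1455, 0.3348]
ee_rot: [[-0.965, 0.045, 0.257], [0.044, 0.999, -0.013], [-0.257, -0.001, -0.966]]
wrist_force: [0.7, -0.0, -0.3]
gripper_width: 0.402
gripper_force: 0.0
t 17.8833 tcp [502.7 145.5 334.8] grasp [544.9 143.4 176.3] F [ 0.7 -0.  -0.3] w 34.988514546875784
target tcp [0.5 0.1 0.3] shift [ 0.8 -3.7 -0.9] turn [-0.1 -0.1 -0.1]
```

Still no stop, so I continue in small steps.

```bash
for i in 1 2; do python3 -m creep '[[-0.2,0,-3,0,0,0,0],[-0.2,0,-3,0,0,0,0]]' | grep -E 'tcp|wrist|gripper_f'; done; python3 -m creep '[[-0.2,0,-2,0,0,0,0],[-0.2,0,-2,0,0,0,0]]'| grep -E 'tcp|wrist|gripper_f'
```

```text
tcp_pos: [0.5027, 0.1427, 0.3349]
wrist_force: [-0.5, 0.1, -0.2]
gripper_force: 0.1
tcp_pos: [0.5026, 0.1404, 0.3349]
wrist_force: [-0.4, 4.9, -1.6]
gripper_force: 2.2
tcp_pos: [0.5025, 0.1397, 0.3349]
wrist_force: [-3.8, 10.0, -2.5]
gripper_force: 5.2
```

The stop is reached (10 N, no further motion). I ease off, lift clear and check.

```bash
python3 -m creep '[[-0.2,0,6,0,0,0,0],[-0.2,0,10,0,0,0,0],[-0.2,0,10,0,0,0,0],[-0.2,0,10,-30,0,0,0],[-0.2,0,10,-65,0,0,0],[-0.2,0,10,-100,0,0,0],[-0.2,0,10,-140,0,0,0],[-0.2,0,10,-160,0,0,0]]'|tail -3; python3 -m creep '[[-0.2,-20,-40,-20,0,0,0],[-0.2,-20,-80,-20,0,0,0],[-0.2,-20,-120,-20,0,0,0],[-0.2,-20,-160,-20,0,0,0],[-0.2,-20,-200,-20,0,0,0],[-0.2,-20,-240,-20,0,0,0],[-0.2,-20,-280,-20,0,0,0],[-0.2,-20,-280,-20,0,0,0]]'|tail -3
python3 - <<'E'
from h import *
np.set_printoptions(precision=4,suppress=True)
a,d,P=snap("side","side10"); g=a.max(2)
m=(g<60)&(d>0)&(abs(P[...,0]-.55)<.03)&(P[...,1]>.1)&(P[...,1]<.37)&(P[...,2]>.15)&(P[...,2]<.2)
X=P[m]; print("knob",m.sum(),X.mean(0))
Q=P[(d>0)]; al=a[d>0].astype(int)
m=(al.max(1)-al.min(1)<25)&(abs(Q[:,0]-.61)<.03)&(abs(Q[:,1]-.095)<.04)&(Q[:,2]<.172)&(Q[:,2]>.02)
print("gauge seen",m.sum(),Q[m].mean(0) if m.sum() else "")
for t in("straight_gauge","straight_gauge_eye","waisted_gauge","pencil","tuner"):
    for q in vision.find_in("side",t)[:5]:
        u,v=np.round(q["uv"]).astype(int); print(t,round(q["conf"],2),u,v,P[v,u])
print(r.sense()["time_s"],r.sense()["wrist_force"])
E
```

```text
wrist_force: [0.6, -0.3, 0.5]
gripper_width: 0.401
gripper_force: 0.0
wrist_force: [1.6, 0.8, 0.9]
gripper_width: 0.398
gripper_force: 0.0
knob 115 [0.5463 0.1525 0.1664]
gauge seen 33 [0.5818 0.0989 0.1705]
straight_gauge 0.76 264 230 [ 0.5747 -0.1397  0.0566]
straight_gauge 0.6 312 230 [ 0.4634 -0.1958  0.0601]
straight_gauge_eye 0.78 264 229 [ 0.5755 -0.1411  0.0586]
straight_gauge_eye 0.75 313 230 [ 0.4629 -0.2009  0.0572]
waisted_gauge 0.6 313 185 [ 0.5497 -0.3822  0.078 ]
pencil 0.64 282 340 [0.3687 0.1445 0.0139]
tuner 0.7 319 280 [ 0.3854 -0.0762  0.0108]
20.0167 [-0.5523  0.9716 -0.7348]
```

```bash
python3 -m creep '[[-0.2,0,0,0,0,0,0],[-0.2,0,0,0,0,0,0],[-0.2,0,0,0,0,0,0],[-0.2,0,0,0,0,0,0]]'|tail -3; python3 -c "
from station import r; print(r.finish_job())"
```

```text
wrist_force: [-1.0, -0.5, 0.7]
gripper_width: 0.398
gripper_force: 0.0
the job is handed in; nothing more can be done
None
```

I opened the shutter to its stop, hung the straight gauge on the hook, pushed the shutter shut to its stop and handed the job in at about 20 s; no verdict came back. I viewed 11 pictures (the limit was 10), and the gauge was last measured hanging before the shutter was shut, since its glass hid it afterwards.

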